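# Set up and dress the two-tier pastry stand on the bread counter

## Robot

A 6-joint arm with a two-finger parallel gripper is mounted at the origin on a cart in front of the work surface, level with it; the furniture and walls round the work are solid. World frame = base frame: x ahead of the robot, y to its left, z up, the work surface at z = 0. Lengths are in m, angles in rad, forces in N, time in s.
With the tool pointing down it reaches from about 0.375 to 0.975 m from the base axis. Payload 3.8 kg.
Tool frame: the origin (TCP) lies midway between the tips of the shut fingers; the grasp point (between the pads) lies 19 mm behind it; z points along the fingers, y is the line along which they close (so a half turn about z gives the same grasp; the last joint's range is limited). The gripper opens to 88 mm and grips with 3 to 60 N. Pads are 18 mm wide; open, the fingers measure 123 mm over their backs; the gripper's body (75 mm by 187 mm) begins 45 mm behind the grasp point.
Start: joints at [-1.3, 0.264, 1.604, -0, 1.274, -0.037], TCP at [0.204, -0.643, 0.239] pointing down, gripper open.
Joint ranges: [-2.63, 2.63], [-0.94, 2.18], [0.31, 2.57], [-1.31, 4.45], [0, 2.66], [-2.55, 2.55]. Speed limits (rad/s): [2.57, 2.57, 3.14, 3.14, 3.14, 3.14].

## Interface

Orientations are given as [roll, pitch, yaw] about the fixed x, y, z axes, in that order (R = Rz(yaw) Ry(pitch) Rx(roll)).
In Python, from plant import arm gives the robot as it stands.
- The arm moves only by the tool move_arm, never from a script. Its argument "commands" is one flat list of numbers, 7 for each row, row after row: the shift along the tool's x, y, z in cm, then the turn, a rotation vector about the tool's x, y, z in rad, then the opening, from -1 (shut) to 1 (fully open). A call has 1 to 5 rows; each row is the pose to reach, as a shift and turn from the pose commanded when the call began, along the tool's axes at that moment; what a row does not reach only later rows make up. A row lasts 1/10 s, in which the tool goes at most 50 mm and 8.59 degrees, less where a joint would pass 70% of its speed; a pose out of reach is approached as far as the arm can. A call with a gripper value outside its range is refused whole. The fingers move at their own pace and stop on an object; "newtons" is the grip in N (left out, the last holds). Time passes only in rows, so rows that repeat a pose let the fingers close. It gives the time, the measured TCP pose, the force, the opening and the grip force at its end, in the units of the state.
- arm.read_state(): the state, without advancing time (a new reading comes with each control period).
- arm.get_image(name): name is "side" or "top" or "wrist"; returns (picture, depth): 384x512x3 uint8, red, green, blue; 384x512 float32, m along the optical axis (not along the pixel's ray), 0 where there is no reading.
- arm.camera_model(name): a dict with "intrinsics" (3x3 intrinsics, pixels), "rvec" (rotation vector, rad) and "tvec" (3), from world to camera coordinates, as OpenCV has them. Camera axes: x right, y down, z forward; pixel columns grow to the right and rows downward; lengths in m; the calibration is good to about 2 mm. A picture is of the moment at which its call begins: read the wrist's pose just before it. camera_model takes no time and is no camera call; for the wrist camera it gives the pose at the moment of the call.
- arm.finish_job(): hands the job in; it is judged then, once.
The state is a dict: "clock": time; "joint_positions": joint angles; "joint_vel": joint speeds; "joint_torque": joint torques, N m; "eef_pos": TCP position; "tool_rot": TCP orientation; "ft_force": force on the tool from outside, world axes, zero at the start; "torque": the same for the moment, N m; "grip_width": finger opening in m; "grip_force": force on a finger pad.
Only numpy, scipy, OpenCV 4.12 (cv2) and the standard library are available. Lean on these libraries where they do the work, as an engineer would, in place of code of your own. Each camera call takes 0.05 s, during which the arm holds its last target. There are 200 camera calls.

## Task

Set up the pastry stand for the day: plug the middle tier onto the post of the marble base and the top tier onto the post of the middle tier, each right down on its shoulder and level. Around the marble base, set the price card in front (the side towards the robot, where the customers stand) with its printed face to the front, the jam jar upright on the left, and the tongs flat on the right, running front to back with their joined end to the front; each is centred on its side of the marble and square to it, with about 3 cm of bare counter between it and the marble. Do not shift the marble base, the call bell or the spice jar.

Things in the scene. Friction and masses are not known exactly. Their poses are not given: they have to be found in the camera images.
- stand_base: Stand base: white marble slab 150 x 150 mm, 18 thick, with a brass post; 2 kg. Origin: centre of its underside, z up, -x its front (to the robot), +x back, +y left, -y right side. The post ends in a round shoulder 42 mm wide, 78 to 95 mm up; on it a tapered spigot, 18 mm thick at the foot, 10 at the tip, tip 117 mm up. Stays where it is.
- middle_tier: Middle tier: the larger white round plate, 120 mm wide, lip 15 high, 0.28-0.42 kg. Origin: centre of its underside, z up; yaw means nothing. Socket in the underside 23 mm wide, 28 deep, takes the spigot below. Brass post like the base's: grip the 42 mm round shoulder, 78 to 95 mm up, from above; spigot to 117. Seated, its origin is 95 mm above the base's, same axis.
- top_tier: Top tier: the smaller white round plate, 90 mm wide, lip 15 high, 0.2-0.3 kg. Origin: centre of its underside, z up; yaw means nothing. Same socket below (23 wide, 28 deep). Brass stem with a round knob 30 mm wide, 71 to 84 mm up: grip it there from above; rounded top 92 mm up, no spigot. Seated, its origin is 95 mm above the middle tier's, same axis.
- price_card: Price card standing alone on the bare left part of the front counter (others stand by the bread): tan card 68 mm wide, 4 thick, top 85 mm up, in a wooden foot 28 deep (x), 48 wide (y), 14 high; 22 g. Origin: centre of the foot's underside, z up, y along the card, -x the way its printed face looks (at the start roughly to the robot). Card lies at x -4 to 0 mm; grip it across its 4 mm.
- jam_jar: Jam jar: red with a green lid, on the bare left part of the front counter (a like one far back by the mill is not meant); round, 60 mm wide, 86 high, lid 57 wide from 75 up; 0.36 kg. Origin: centre of its underside, z up.
- tongs: Bread tongs of bright metal lying flat, a slim V: 212 mm long, 16 wide near the joined end, 44 over both arms at mid length (grip there), 58 halfway to the free tips, 25 high, 90 g; the arms do not move. Origin: under the middle of the length and width, z up; y runs along the tongs, +y to the joined end, -y to the free tips.
- bell: Call bell, bystander: silver dome on a black foot, 76 mm wide, 56 high. Origin: centre of its underside.
- spice_jar: Spice jar, bystander: clear jar with a yellow cap, 42 mm wide, 96 high. Origin: centre of its underside.

How it is judged:
By the outcome, as a careful person would: the job done as asked, in the order asked, and still so for the second after the job is handed in, with the robot touching nothing.
It also fails if it takes over 128 s, if anything falls off the work surface, if the arm or the gripper's body presses on something with over 40 N, if the wrist force passes 120 N, or if a joint passes its speed limit or range.

## Working session

There is one attempt and no reset: what is moved stays moved. The work goes in short steps, Python scripts to look and compute and a tool call to move; the robot and the scene stay as the last step left them, time stands still between calls to the robot, and variables do not carry over. Pictures are saved under pics/ and viewed, at most 14 in all, crops included, and the job is handed in when it is done.

Besides the shell and the picture viewer there is one more tool, called after "Call:" by a JSON object that holds its "api" and its "payload", one argument or row to a line. move_arm: Moves the arm, as the interface text tells. Its arguments: {"type":"object","properties":{"commands":{"type":"array"},"newtons":{"type":"number"}},"required":["commands"]}

```bash
ls; mkdir -p pics; cat > h.py <<'E'
import numpy as np, cv2
from plant import arm
def save(n,f):
    im,d=arm.get_image(n); cv2.imwrite(f'pics/{f}.png',cv2.cvtColor(im,cv2.COLOR_RGB2BGR)); np.savez(f'pics/{f}.npz',im=im,d=d,K=cam(n)[0],R=cam(n)[1],t=cam(n)[2]); return im,d
def cam(n):
    m=arm.camera_model(n); return np.array(m['intrinsics']),cv2.Rodrigues(np.array(m['rvec'],float))[0],np.array(m['tvec'],float).ravel()
def cloud(d,K,R,t):
    v,u=np.mgrid[:d.shape[0],:d.shape[1]]
    p=np.stack([(u-K[0,2])/K[0,0]*d,(v-K[1,2])/K[1,1]*d,d],-1)
    return (p-t)@R
def ray(u,v,z,K,R,t):
    r=R.T@np.array([(u-K[0,2])/K[0,0],(v-K[1,2])/K[1,1],1]); c=-R.T@t
    return c+r*(z-c[2])/r[2]
E
python3 - <<'E'
from h import *
for n in('side','top'):
    save(n,n+'0'); K,R,t=cam(n); print(n,K[0,0],-R.T@t,R[2])
print(arm.read_state())
E
```

```text
pics
side 373.77722497571557 [0.44019115 0.81209392 0.6881414 ] [ 0.12114795 -0.7822033  -0.61113106]
top 419.4296239112626 [ 0.36013348 -0.01261835  1.11565206] [ 0.18753645  0.019368   -0.98206668]
{'clock': 0.1, 'joint_positions': array([-1.29991887e+00,  2.64669712e-01,  1.60522419e+00, -1.25934977e-05,
        1.27370017e+00, -3.68934755e-02]), 'joint_vel': array([ 0.00234336, -0.00134115, -0.00274637,  0.00037155, -0.00038767,
       -0.0005451 ]), 'joint_torque': array([-1.20262663e-03, -5.03622293e+01, -3.58072042e+01,  7.29553378e-02,
        2.33709934e-02, -4.99003897e-05]), 'eef_pos': array([ 0.20430908, -0.64266863,  0.23752512]), 'tool_rot': array([-3.13959216e+00, -6.17961205e-05,  3.07774573e-01]), 'ft_force': array([ 0.24928391,  0.3690799 , -0.36116666]), 'torque': array([0.02028646, 0.02505695, 0.01579423]), 'grip_force': 0.0, 'grip_width': 0.08815313244725971}
```

View pics/top0.png

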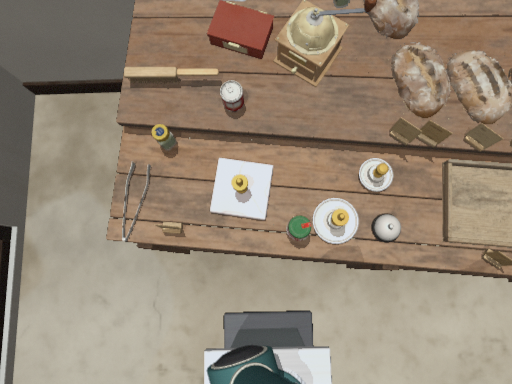

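View pics/side0.png

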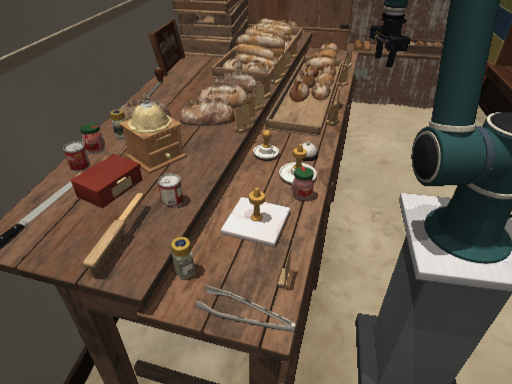

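```bash
python3 - <<'E'
from h import *
S={n:np.load(f'pics/{n}0.npz') for n in('top','side')}
T=S['top']; P=cloud(T['d'],T['K'],T['R'],T['t'])
def box(n,u0,u1,v0,v1,z0=.004):
    q=P[v0:v1,u0:u1].reshape(-1,3); q=q[q[:,2]>z0]; 
    print(n,'n',len(q),'min',q.min(0).round(3),'max',q.max(0).round(3),'mean',q.mean(0).round(3)); return q
print('counter z',[P[v,u].round(3) for u,v in((200,205),(270,160),(150,235),(300,170),(300,100),(180,210))])
# base slab
q=P[155:225,205:280].reshape(-1,3); s=q[(q[:,2]>.012)&(q[:,2]<.024)]
print('base',cv2.minAreaRect((s[:,:2]*1000).astype(np.float32)))
def topc(n,u0,u1,v0,v1,z0,z1):
    q=P[v0:v1,u0:u1].reshape(-1,3); q=q[(q[:,2]>z0)&(q[:,2]<z1)]
    c,r=cv2.minEnclosingCircle((q[:,:2]*1000).astype(np.float32)); print(n,len(q),np.round(c,1),round(r,1),'mean',q.mean(0).round(4),'zmax',q[:,2].max().round(3))
topc('post',225,258,170,200,.085,.13)
topc('mid plate',310,362,195,248,.008,.022)
topc('mid should',310,362,195,248,.088,.1)
topc('mid spig',310,362,195,248,.1,.13)
topc('top plate',355,398,155,195,.008,.022)
topc('top knob',355,398,155,195,.072,.1)
topc('jam',286,313,212,245,.08,.1)
topc('bell',372,402,212,243,.03,.07)
topc('spice',150,177,122,152,.085,.11)
q=P[215:238,158:186].reshape(-1,3);
for a,b in((.008,.018),(.05,.1)):
    s=q[(q[:,2]>a)&(q[:,2]<b)]; 
    if len(s): print('card',a,len(s),cv2.minAreaRect((s[:,:2]*1000).astype(np.float32)),s[:,2].max())
q=P[155:245,115:156].reshape(-1,3); s=q[(q[:,2]>.01)&(q[:,2]<.04)]
if len(s): print('tongs',len(s),cv2.minAreaRect((s[:,:2]*1000).astype(np.float32)),s[:,2].max())
im=cv2.cvtColor(T['im'],cv2.COLOR_RGB2BGR); cv2.imwrite('pics/z1.png',cv2.resize(im[150:250,110:210],(600,600),interpolation=2))
for v in (236,238,240,242,244,246,248,250): print(v,[P[v,u].round(3).tolist() for u in (210,250)])
E
```

```text
counter z [array([0.522, 0.169, 0.001]), array([ 0.641, -0.023,  0.   ]), array([0.446, 0.302, 0.001]), array([ 0.611, -0.104, -0.003]), array([ 0.79 , -0.108,  0.054]), array([0.51 , 0.223, 0.001])]
base ((564.4013061523438, 56.427215576171875), (149.8846893310547, 149.9475860595703), 80.18485260009766)
post 223 [564.   56.2] 20.7 mean [0.563  0.056  0.0974] zmax 0.119
mid plate 809 [ 470.7 -188.6] 59.9 mean [ 0.4694 -0.1875  0.0115] zmax 0.022
mid should 195 [ 463.5 -161.9] 48.8 mean [ 0.4702 -0.1873  0.0941] zmax 0.099
mid spig 42 [ 467.7 -183.8] 12.9 mean [ 0.4699 -0.1861  0.1106] zmax 0.121
top plate 453 [ 590.1 -303.6] 45.4 mean [ 0.5893 -0.3013  0.0123] zmax 0.022
top knob 122 [ 590.3 -302.4] 15.3 mean [ 0.589  -0.3006  0.0868] zmax 0.094
jam 403 [451.1 -88.8] 27.9 mean [ 0.4507 -0.0889  0.0857] zmax 0.092
bell 420 [ 448.8 -320.4] 30.8 mean [ 0.4485 -0.3186  0.0385] zmax 0.058
spice 220 [701.8 257.8] 21.4 mean [0.7005 0.257  0.0956] zmax 0.101
card 0.008 145 ((464.34490966796875, 240.94622802734375), (53.37907791137695, 26.669090270996094), 87.79036712646484) 0.017533055170548074
card 0.05 30 ((462.8076171875, 239.19149780273438), (49.375762939453125, 1.862403392791748), 83.95977020263672) 0.08467211039224798
tongs 226 ((537.25537109375, 344.48382568359375), (57.0041618347168, 212.34767150878906), 82.61153411865234) 0.027287007491985062
236 [[0.439, 0.142, 0.0], [0.436, 0.036, -0.001]]
238 [[0.433, 0.142, 0.001], [0.431, 0.036, -0.002]]
240 [[0.428, 0.143, -0.003], [0.425, 0.036, 0.001]]
242 [[0.423, 0.143, -0.004], [0.42, 0.036, 0.001]]
244 [[0.418, 0.143, -0.003], [0.415, 0.036, 0.0]]
246 [[0.413, 0.143, -0.003], [0.41, 0.036, 0.003]]
248 [[0.407, 0.142, 0.001], [0.404, 0.037, -0.001]]
250 [[0.419, 0.205, -0.449], [0.399, 0.037, 0.001]]
```

View pics/z1.png

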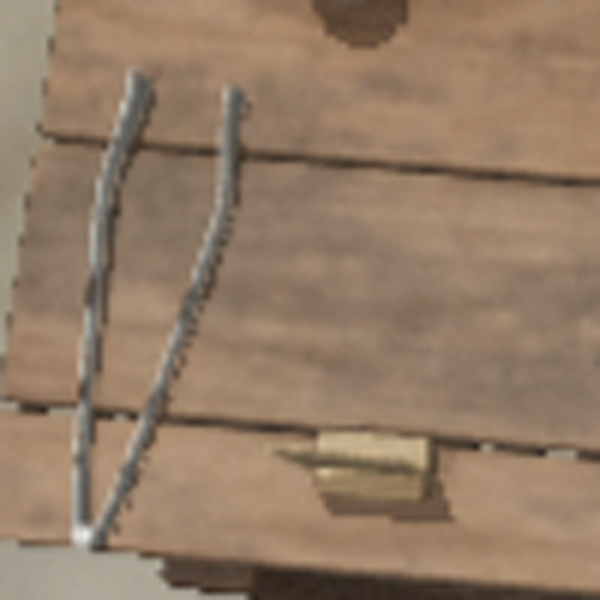

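```bash
cat > go.py <<'E'
import sys,numpy as np
from scipy.spatial.transform import Rotation as Ro
from plant import arm
x,y,z,yaw=map(float,sys.argv[1:5])
s=arm.read_state(); R=Ro.from_euler('xyz',s['tool_rot']); Rt=Ro.from_euler('xyz',[np.pi,0,yaw])
d=R.inv().apply(np.array([x,y,z])-s['eef_pos'])*100; w=(R.inv()*Rt).as_rotvec()
print('t',s['clock'],'at',s['eef_pos'].round(4),s['tool_rot'].round(4),'| cm',d.round(2),'rv',w.round(3),'w',round(s['grip_width'],4),'g',round(s['grip_force'],1),'F',s['ft_force'].round(2))
E
python3 go.py .4705 -.188 .24 1.5708
```

```text
t 0.1 at [ 0.2043 -0.6427  0.2375] [-3.1396e+00 -1.0000e-04  3.0780e-01] | cm [ 39.14 -35.27  -0.17] rv [-2.000e-03 -1.000e-03 -1.263e+00] w 0.0882 g 0.0 F [ 0.25  0.37 -0.36]
```

Call:
{"api": "move_arm", "payload": {
  "commands": [39.1,-35.3,-0.2,-0.002,-0.001,-1.26,1,39.1,-35.3,-0.2,-0.002,-0.001,-1.26,1,39.1,-35.3,-0.2,-0.002,-0.001,-1.26,1,39.1,-35.3,-0.2,-0.002,-0.001,-1.26,1,39.1,-35.3,-0.2,-0.002,-0.001,-1.26,1]
}}

```text
clock: 0.6
eef_pos: [0.331, -0.4254, 0.2391]
tool_rot: [3.141, 0.0, 1.063]
ft_force: [1.2, -0.0, 0.4]
grip_width: 0.0882
grip_force: 0.0
```

```bash
python3 go.py .4705 -.188 .24 1.5708
```

```text
t 0.6 at [ 0.331  -0.4254  0.2391] [3.1413e+00 5.0000e-04 1.0633e+00] | cm [27.53  0.66 -0.1 ] rv [ 0.     0.001 -0.507] w 0.0882 g 0.0 F [ 1.24 -0.01  0.4 ]
```

Call:
{"api": "move_arm", "payload": {
  "commands": [27,0.5,0,0,0,-0.5,1,27,0.5,0,0,0,-0.5,1,27,0.5,0,0,0,-0.5,1,27,0.5,0,0,0,-0.5,1,27,0.5,0,0,0,-0.5,1]
}}

```text
clock: 1.1
eef_pos: [0.4576, -0.2099, 0.2392]
tool_rot: [3.141, 0.001, 1.559]
ft_force: [0.6, 0.1, -0.3]
grip_width: 0.0881
grip_force: 0.0
```

```bash
python3 - <<'E'
from h import *
s=arm.read_state();print(s['joint_vel'].round(2)); save('wrist','w1')
E
python3 go.py .4705 -.188 .12 1.5708
```

```text
[ 1.    0.06 -0.06 -0.   -0.01  1.02]
t 1.15 at [ 0.4609 -0.2036  0.2392] [ 3.1387 -0.0042  1.5617] | cm [ 1.52  0.91 11.93] rv [ 0.003 -0.004 -0.009] w 0.0884 g 0.0 F [ 1.64  3.89 -0.  ]
```

View pics/w1.png

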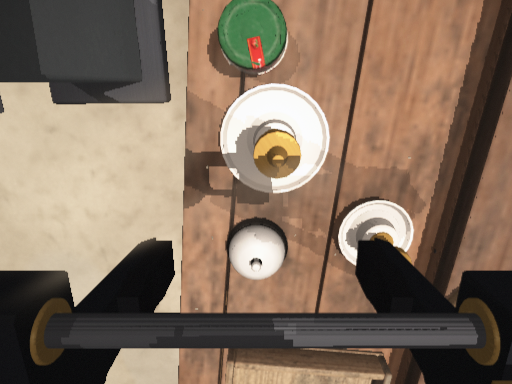

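Call:
{"api": "move_arm", "payload": {
  "commands": [0,0,0,0,0,0,1,0,0,0,0,0,0,1]
}}

```text
clock: 1.35
eef_pos: [0.457, -0.2118, 0.239]
tool_rot: [-3.141, 0.002, 1.559]
ft_force: [0.3, 0.6, -0.0]
grip_width: 0.0883
grip_force: 0.0
```

```bash
cat >> h.py <<'E'
def rings(P,x,y,bands,r=.07):
    q=P.reshape(-1,3); q=q[np.hypot(q[:,0]-x,q[:,1]-y)<r]
    for a,b in bands:
        s=q[(q[:,2]>a)&(q[:,2]<b)]
        if len(s)>5:
            c,rr=cv2.minEnclosingCircle((s[:,:2]*1000).astype(np.float32)); print(a,b,len(s),np.round(c,1),round(rr,1),'mean',(s.mean(0)*1000).round(1))
E
python3 - <<'E'
from h import *
s=arm.read_state();print(s['joint_vel'].round(2)); im,d=save('wrist','w2'); P=cloud(d,*cam('wrist'))
rings(P,.4705,-.188,[(.008,.02),(.091,.099),(.11,.13)])
rings(P,.590,-.302,[(.008,.02),(.072,.1)])
rings(P,.451,-.089,[(.08,.1)])
E
python3 go.py .4705 -.188 .12 1.5708
```

```text
[-0.04  0.   -0.    0.   -0.    0.  ]
0.008 0.02 4045 [ 466.8 -190.3] 59.8 mean [ 466.2 -186.4   11.1]
0.091 0.099 1445 [ 466.7 -190.1] 20.8 mean [ 466.6 -189.3   94.2]
0.11 0.13 186 [ 466.9 -190.2] 6.5 mean [ 466.5 -189.3  114.9]
0.008 0.02 1726 [ 586.4 -304.5] 44.7 mean [ 584.1 -292.9   11.7]
0.072 0.1 117 [ 592.8 -297.7] 11.0 mean [ 592.2 -293.9   82.6]
0.08 0.1 3813 [446.9 -91.3] 28.1 mean [447.2 -92.9  85.3]
t 1.4 at [ 0.4568 -0.2125  0.2391] [-3.1411e+00  1.5000e-03  1.5574e+00] | cm [ 2.49  1.35 11.91] rv [-0.001  0.002 -0.013] w 0.0882 g 0.0 F [0.32 0.09 0.4 ]
```

Call:
{"api": "move_arm", "payload": {
  "commands": [2.3,1.2,8,0,0.002,-0.013,1,2.3,1.2,8,0,0.002,-0.013,1,2.3,1.2,13,0,0.002,-0.013,1,2.3,1.2,16,0,0.002,-0.013,1,2.3,1.2,16,0,0.002,-0.013,1]
}}

```text
clock: 1.9
eef_pos: [0.4646, -0.1889, 0.0744]
tool_rot: [-3.132, -0.005, 1.568]
ft_force: [-1.2, 1.1, -0.1]
grip_width: 0.0883
grip_force: 0.0
```

Call:
{"api": "move_arm", "payload": {
  "commands": [0,0,0,0,0,0,1,0,0,0,0,0,0,1]
}}

```text
clock: 2.1
eef_pos: [0.4711, -0.191, 0.0816]
tool_rot: [3.138, 0.001, 1.569]
ft_force: [-0.3, 1.1, -0.5]
grip_width: 0.0882
grip_force: 0.0
```

```bash
python3 go.py .4687 -.1893 .0675 1.5708; python3 - <<'E'
from h import *
im,d=save('wrist','w3'); P=cloud(d,*cam('wrist'))
rings(P,.4687,-.189,[(.008,.02),(.091,.099),(.11,.13)],.065)
E
```

```text
t 2.1 at [ 0.4711 -0.191   0.0816] [3.1378e+00 9.0000e-04 1.5692e+00] | cm [ 0.17 -0.25  1.41] rv [ 0.004  0.001 -0.002] w 0.0882 g 0.0 F [-0.29  1.06 -0.52]
0.008 0.02 9810 [ 467.3 -189.7] 59.9 mean [ 467.8 -175.5   11.2]
0.091 0.099 5583 [ 470.  -181.1] 58.6 mean [ 467.9 -185.2   94.7]
0.11 0.13 4990 [ 469.7 -181.2] 61.7 mean [ 469.5 -183.8  119.9]
```

Call:
{"api": "move_arm", "payload": {
  "commands": [0.15,-0.3,1.4,0.003,0.001,0,1,0.15,-0.3,1.4,0.003,0.001,0,1,0.15,-0.3,1.4,0.003,0.001,0,1],
  "newtons": 15
}}

```text
clock: 2.45
eef_pos: [0.4662, -0.1875, 0.0652]
tool_rot: [-3.138, -0.002, 1.571]
ft_force: [-0.2, -0.2, 0.3]
grip_width: 0.0884
grip_force: 0.0
```

Call:
{"api": "move_arm", "payload": {
  "commands": [0,0,0,0,0,0,-1,0,0,0,0,0,0,-1,0,0,0,0,0,0,-1,0,0,0,0,0,0,-1,0,0,0,0,0,0,-1],
  "newtons": 15
}}

```text
clock: 2.95
eef_pos: [0.4667, -0.1877, 0.0654]
tool_rot: [-3.139, -0.002, 1.571]
ft_force: [-0.0, -0.2, -0.2]
grip_width: 0.0505
grip_force: 0.0
```

```bash
python3 go.py .4687 -.1893 .0675 1.5708
```

```text
t 2.95 at [ 0.4667 -0.1877  0.0654] [-3.1389e+00 -1.7000e-03  1.5709e+00] | cm [-0.15  0.2  -0.21] rv [-0.003 -0.002  0.   ] w 0.0505 g 0.0 F [-0.   -0.25 -0.24]
```

Call:
{"api": "move_arm", "payload": {
  "commands": [-0.15,0.1,-0.2,-0.003,-0.002,0,-1,-0.15,0.1,-0.2,-0.003,-0.002,0,-1,-0.15,0.1,-0.2,-0.003,-0.002,0,-1,-0.15,0.1,-0.2,-0.003,-0.002,0,-1,-0.15,0.1,-0.2,-0.003,-0.002,0,-1],
  "newtons": 35
}}

```text
clock: 3.45
eef_pos: [0.4676, -0.1892, 0.0673]
tool_rot: [3.141, 0.0, 1.571]
ft_force: [0.8, 0.1, -1.0]
grip_width: 0.0402
grip_force: 35.0
```

```bash
python3 go.py .4687 -.1893 .0675 1.5708; python3 - <<'E'
from h import *
im,d=save('wrist','w4'); P=cloud(d,*cam('wrist'))
rings(P,.4687,-.189,[(.008,.02)],.065)
T=save('top','t4'); P=cloud(T[1],*cam('top')); rings(P,.4687,-.189,[(.008,.02)],.065)
E
```

```text
t 3.45 at [ 0.4676 -0.1892  0.0673] [3.1415e+00 2.0000e-04 1.5708e+00] | cm [-0.01  0.11 -0.02] rv [0. 0. 0.] w 0.0402 g 35.0 F [ 0.8   0.07 -0.96]
0.008 0.02 9109 [ 466.8 -190. ] 59.8 mean [ 471.3 -167.8   11.2]
0.008 0.02 296 [ 470.8 -188.1] 59.3 mean [ 477.  -158.1   11.4]
```

Call:
{"api": "move_arm", "payload": {
  "commands": [0,0,-3,0,0,0,-1,0,0,-7,0,0,0,-1,0,0,-11,0,0,0,-1,0,0,-15,0,0,0,-1,0,0,-15,0,0,0,-1]
}}

```text
clock: 4.05
eef_pos: [0.4711, -0.1908, 0.2237]
tool_rot: [3.131, 0.005, 1.571]
ft_force: [0.9, -0.3, -4.7]
grip_width: 0.0407
grip_force: 35.0
```

```bash
python3 go.py .561 .0555 .2175 1.5708
```

```text
t 4.05 at [ 0.4711 -0.1908  0.2237] [3.1309 0.005  1.5707] | cm [24.63  8.98  0.59] rv [ 0.011  0.005 -0.   ] w 0.0407 g 35.0 F [ 0.9  -0.28 -4.65]
```

Call:
{"api": "move_arm", "payload": {
  "commands": [4,1.5,0,0,0,0,-1,8,3,0,0,0,0,-1,12,4.5,0,0,0,0,-1,16,6,0,0,0,0,-1,20,7.5,0,0,0,0,-1]
}}

```text
clock: 4.55
eef_pos: [0.5414, 0.0124, 0.2145]
tool_rot: [-3.138, 0.0, 1.571]
ft_force: [0.4, -0.9, -4.4]
grip_width: 0.0408
grip_force: 35.0
```

Call:
{"api": "move_arm", "payload": {
  "commands": [2.5,1,0,0,0,0,-1,4,1.6,0,0,0,0,-1,4.5,1.8,0,0,0,0,-1,4.5,1.8,0,0,0,0,-1,4.5,1.8,0,0,0,0,-1]
}}

```text
clock: 5.05
eef_pos: [0.56, 0.0546, 0.2167]
tool_rot: [-3.141, 0.001, 1.57]
ft_force: [-0.1, -0.2, -3.2]
grip_width: 0.0406
grip_force: 35.0
```

Call:
{"api": "move_arm", "payload": {
  "commands": [0,0,0,0,0,0,-1,0,0,0,0,0,0,-1,0,0,0,0,0,0,-1]
}}

```text
clock: 5.35
eef_pos: [0.5605, 0.055, 0.2176]
tool_rot: [3.141, 0.0, 1.57]
ft_force: [-0.0, 0.2, -4.3]
grip_width: 0.0407
grip_force: 35.0
```

```bash
python3 go.py .561 .0555 .1875 1.5708;  python3 - <<'E'
from h import *
im,d=save('wrist','w5'); P=cloud(d,*cam('wrist'))
q=P.reshape(-1,3); s=q[(q[:,2]>.01)&(q[:,2]<.026)&(abs(q[:,0]-.56)<.1)&(abs(q[:,1]-.056)<.1)]; print(len(s),cv2.minAreaRect((s[:,:2]*1000).astype(np.float32)))
rings(P,.561,.0555,[(.15,.172)],.065)
save('side','s5')
E
```

```text
t 5.35 at [0.5605 0.055  0.2176] [3.1409e+00 3.0000e-04 1.5696e+00] | cm [0.05 0.04 3.01] rv [ 0.001  0.    -0.001] w 0.0407 g 35.0 F [-0.03  0.15 -4.29]
7770 ((565.7861328125, 86.51927947998047), (86.88568115234375, 150.1987762451172), 80.1114273071289)
0.15 0.172 14595 [559.7  48.3] 59.8 mean [559.9  70.7 158.2]
```

View pics/w5.png

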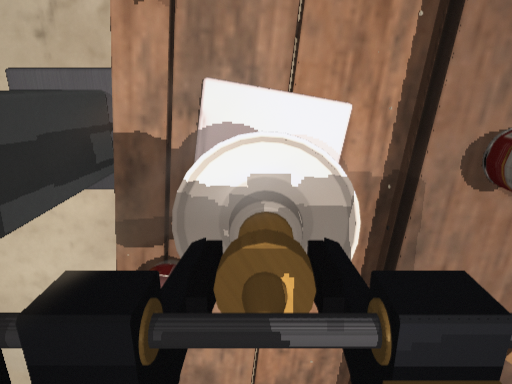

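```bash
cat >> h.py <<'E'
def plane(P,x,y,z,r0,r1,h=.012):
    q=P.reshape(-1,3); r=np.hypot(q[:,0]-x,q[:,1]-y); q=q[(r>r0)&(r<r1)&(abs(q[:,2]-z)<h)]
    for _ in range(4):
        A=np.c_[q[:,:2]-[x,y],np.ones(len(q))]; c=np.linalg.lstsq(A,q[:,2],rcond=None)[0]; e=abs(q[:,2]-A@c); q=q[e<max(2*np.median(e),.0015)]
    print('plane slope',np.degrees(c[:2]).round(2),'deg z0',c[2].round(4),len(q))
E
python3 - <<'E'
from h import *
for f,x,y,z in(('w4',.4668,-.19,.006),('w5',.5597,.048,.156)):
    W=np.load(f'pics/{f}.npz'); P=cloud(W['d'],W['K'],W['R'],W['t'])
    plane(P,x,y,z,.025,.05); q=P.reshape(-1,3); 
    rings(P,x,y,[(z+.004,z+.011),(z-.012,z+.02)],.066)
    print(P[180,230],P[180,310],P[150,270])
S=np.load('pics/s5.npz'); cv2.imwrite('pics/s5c.png',cv2.resize(cv2.cvtColor(S['im'],4)[90:260,190:340],None,fx=4,fy=3.5)[:600,:800])
E
```

```text
plane slope [0.62 0.12] deg z0 0.0074 7382
0.01 0.017 5038 [ 466.8 -190. ] 59.8 mean [ 469.9 -167.1   12.9]
-0.006 0.026000000000000002 18992 [ 466.8 -190. ] 66.0 mean [ 466.9 -165.8    8. ]
[ 0.44443401 -0.16761877  0.00690012] [ 0.49460029 -0.16741054  0.00760804] [ 0.46948174 -0.1486876   0.00638221]
plane slope [ 0.48 -4.62] deg z0 0.1578 6685
0.16 0.167 3711 [559.7  48.3] 59.8 mean [562.9  64.2 162.3]
0.144 0.176 14760 [559.7  48.3] 59.8 mean [559.9  70.6 158.4]
[0.53718897 0.07603668 0.15445   ] [0.58787875 0.07648699 0.15621122] [0.562574   0.09533674 0.15468921]
```

View pics/s5c.png

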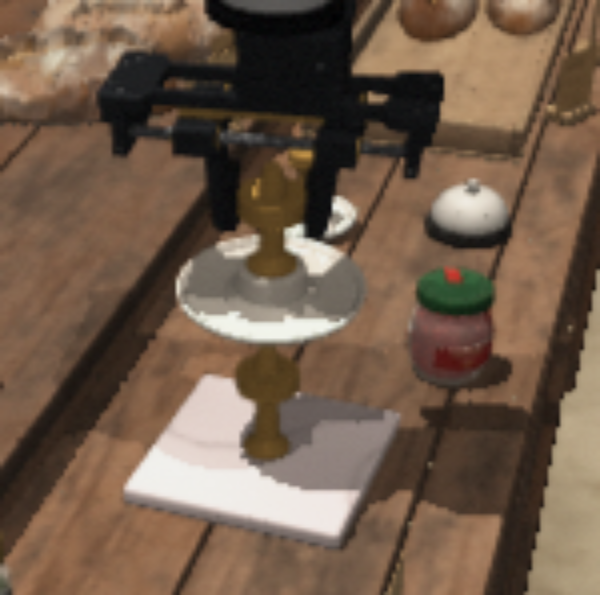

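Call:
{"api": "move_arm", "payload": {
  "commands": [0,0,0,0,0.04,0,-1,0,0,0,0,0.08,0,-1,0,0,0,0,0.08,0,-1,0,0,0,0,0.08,0,-1,0,0,0,0,0.08,0,-1],
  "newtons": 50
}}

```text
clock: 5.95
eef_pos: [0.5606, 0.0558, 0.2174]
tool_rot: [3.141, -0.079, 1.571]
ft_force: [-0.0, 0.2, -3.7]
grip_width: 0.0402
grip_force: 50.0
```

```bash
cat > chk.py <<'E'
from h import *
import sys
f,x,y,z,b=sys.argv[1],*map(float,sys.argv[2:6])
im,d=save('wrist',f); P=cloud(d,*cam('wrist'))
q=P.reshape(-1,3); s=q[(q[:,2]>.01)&(q[:,2]<.026)&(abs(q[:,0]-.56)<.1)&(abs(q[:,1]-.056)<.1)]; print('slab',len(s),cv2.minAreaRect((s[:,:2]*1000).astype(np.float32)))
plane(P,x,y,z,.02,b-.01); rings(P,x,y,[(z-.008,z+.02)],b+.006)
im,d=save('top','t'+f); P=cloud(d,*cam('top')); rings(P,x,y,[(z-.012,z+.02)],b+.006); plane(P,x,y,z,.02,b-.01)
E
python3 go.py .561 .0555 .1875 1.5708;  python3 chk.py w6 .5605 .054 .157 .06
```

```text
t 5.95 at [0.5606 0.0558 0.2174] [ 3.1413 -0.0791  1.5709] | cm [-0.27  0.04  2.98] rv [ 0.    -0.079  0.   ] w 0.0402 g 50.0 F [-0.04  0.15 -3.74]
slab 5148 ((567.4777221679688, 96.78609466552734), (66.59430694580078, 150.42933654785156), 80.35285949707031)
plane slope [ 0.57 -0.52] deg z0 0.1573 6789
0.149 0.177 14656 [559.9  52.9] 60.0 mean [559.9  75.6 159.5]
0.145 0.177 468 [563.4  54. ] 59.4 mean [556.1  36.  160.2]
plane slope [0.51 0.06] deg z0 0.158 124
```

Call:
{"api": "move_arm", "payload": {
  "commands": [0.25,0.08,0,0,0,0,-1,0.17,0.08,1,0,0,0,-1,0.09,0.08,2,0,0,0,-1,0.01,0.08,3,0,0,0,-1,0.01,0.08,3,0,0,0,-1]
}}

```text
clock: 6.55
eef_pos: [0.5595, 0.0582, 0.1844]
tool_rot: [-3.137, -0.08, 1.57]
ft_force: [-0.8, 0.4, -4.3]
grip_width: 0.0403
grip_force: 50.0
```

```bash
python3 go.py .561 .0555 .1875 1.5708;  python3 chk.py w7 .561 .0555 .127 .06
```

```text
t 6.55 at [0.5595 0.0582 0.1844] [-3.1368 -0.0796  1.5704] | cm [-0.25  0.15 -0.33] rv [-0.005 -0.08  -0.   ] w 0.0403 g 50.0 F [-0.78  0.35 -4.25]
slab 5757 ((568.6234130859375, 97.40850830078125), (64.52506256103516, 150.13479614257812), 80.16777801513672)
plane slope [ 0.49 -0.65] deg z0 0.1255 6623
0.119 0.147 14738 [559.  55.] 59.9 mean [559.2  77.8 127.7]
0.115 0.147 449 [562.4  56.2] 59.3 mean [555.3  39.2 128.3]
plane slope [ 0.27 -1.76] deg z0 0.1249 119
```

Call:
{"api": "move_arm", "payload": {
  "commands": [-0.04,0,0.4,0,0,0,-1,-0.08,0,0.9,0,0,0,-1,-0.12,0,1.4,0,0,0,-1,-0.16,0,1.9,0,0,0,-1,-0.16,0,1.9,0,0,0,-1]
}}

```text
clock: 7.15
eef_pos: [0.5606, 0.0582, 0.1672]
tool_rot: [-3.14, -0.08, 1.571]
ft_force: [0.4, -0.5, -4.1]
grip_width: 0.0398
grip_force: 50.0
```

```bash
python3 go.py .561 .0555 .1625 1.5708;  python3 chk.py w8 .561 .0565 .108 .06
```

```text
t 7.15 at [0.5606 0.0582 0.1672] [-3.1399 -0.0797  1.5707] | cm [-0.3   0.04  0.45] rv [-0.002 -0.08  -0.   ] w 0.0398 g 50.0 F [ 0.39 -0.51 -4.14]
slab 6397 ((567.829345703125, 95.60641479492188), (68.2579116821289, 150.3061981201172), 80.21321868896484)
plane slope [ 0.53 -0.47] deg z0 0.1076 6837
0.1 0.128 14699 [560.1  54.8] 60.0 mean [560.2  77.8 109.8]
0.096 0.128 435 [563.6  56.4] 59.6 mean [555.4  39.7 110.5]
plane slope [-0.19 -1.43] deg z0 0.1074 118
```

Call:
{"api": "move_arm", "payload": {
  "commands": [-0.02,0,0.2,0,0,0,-1,-0.03,0,0.35,0,0,0,-1,-0.04,0,0.5,0,0,0,-1,-0.05,0,0.6,0,0,0,-1,-0.05,0,0.6,0,0,0,-1]
}}

```text
clock: 7.75
eef_pos: [0.5615, 0.0582, 0.1625]
tool_rot: [3.141, -0.08, 1.571]
ft_force: [-0.5, -1.1, -2.8]
grip_width: 0.0397
grip_force: 50.0
```

```bash
python3 go.py .561 .0555 .1625 1.5708;  python3 chk.py w9 .561 .0565 .103 .06
```

```text
t 7.75 at [0.5615 0.0582 0.1625] [ 3.1411 -0.0797  1.5709] | cm [-0.27 -0.05 -0.02] rv [ 0.   -0.08  0.  ] w 0.0397 g 50.0 F [-0.47 -1.13 -2.8 ]
slab 6581 ((560.4442749023438, 56.046329498291016), (148.35934448242188, 150.65252685546875), 80.13646697998047)
plane slope [ 0.47 -0.39] deg z0 0.1025 6804
0.095 0.123 14688 [560.5  55.4] 59.7 mean [560.7  77.8 104.7]
0.091 0.123 434 [564.5  56.4] 59.5 mean [556.8  40.8 105.2]
plane slope [ 1.25 -0.11] deg z0 0.1027 130
```

Call:
{"api": "move_arm", "payload": {
  "commands": [0,0,0.1,0,0,0,-1,0,0,0.15,0,0,0,-1,0,0,0.15,0,0,0,-1]
}}

```text
clock: 8.15
eef_pos: [0.5618, 0.0581, 0.1624]
tool_rot: [3.14, -0.079, 1.571]
ft_force: [-2.4, -1.7, 5.7]
grip_width: 0.0401
grip_force: 50.0
```

Call:
{"api": "move_arm", "payload": {
  "commands": [0,0,0,0,0,0,-0.05,0,0,0,0,0,0,0.1,0,0,0,0,0,0,0.5,0,0,0,0,0,0,1,0,0,0,0,0,0,1]
}}

```text
clock: 8.65
eef_pos: [0.5614, 0.0584, 0.1607]
tool_rot: [3.141, -0.08, 1.571]
ft_force: [-0.8, -0.7, -0.7]
grip_width: 0.0699
grip_force: 0.0
```

```bash
python3 go.py .561 .0555 .1625 1.5708;  python3 chk.py w10 .561 .0565 .103 .06
```

```text
t 8.65 at [0.5614 0.0584 0.1607] [ 3.1414 -0.0799  1.5708] | cm [-0.28 -0.04 -0.2 ] rv [ 0.   -0.08  0.  ] w 0.0699 g 0.0 F [-0.81 -0.7  -0.73]
slab 6695 ((567.05810546875, 93.06806182861328), (73.341552734375, 150.7123260498047), 80.2972640991211)
plane slope [0.02 0.3 ] deg z0 0.1022 8370
0.095 0.123 17097 [560.6  54.9] 59.8 mean [560.3  71.  104.5]
0.091 0.123 409 [564.8  56.2] 59.5 mean [561.6  39.4 105. ]
plane slope [-1.35 -0.47] deg z0 0.1021 130
```

Call:
{"api": "move_arm", "payload": {
  "commands": [0.2,0,-3,0,0,0,1,0.6,0,-7.5,0,0,0,1,1,0,-12,0,0,0,1,1,0,-12,0,-0.08,0,1,1,0,-12,0,-0.08,0,1]
}}

```text
clock: 9.25
eef_pos: [0.5625, 0.0598, 0.2836]
tool_rot: [3.137, 0.0, 1.573]
ft_force: [0.3, 1.3, -0.4]
grip_width: 0.0879
grip_force: 0.0
```

```bash
python3 go.py .587 -.304 .24 1.5708
```

```text
t 9.25 at [0.5625 0.0598 0.2836] [3.1370e+00 3.0000e-04 1.5726e+00] | cm [-36.39   2.36   4.38] rv [0.005 0.    0.002] w 0.0879 g 0.0 F [ 0.35  1.28 -0.39]
```

Call:
{"api": "move_arm", "payload": {
  "commands": [-5,0.5,0,0,0,0,1,-10,1,0,0,0,0,1,-15,1.5,1,0,0,0,1,-20,2,2,0,0,0,1,-25,2,3,0,0,0,1]
}}

```text
clock: 9.75
eef_pos: [0.5805, -0.1889, 0.2498]
tool_rot: [-3.14, -0.002, 1.571]
ft_force: [1.1, 0.1, 0.1]
grip_width: 0.0881
grip_force: 0.0
```

Call:
{"api": "move_arm", "payload": {
  "commands": [-5,0.4,1,0,0,0,1,-9,0.4,1.4,0,0,0,1,-11.3,0.4,1.4,0,0,0,1,-11.3,0.4,1.4,0,0,0,1,-11.3,0.4,1.4,0,0,0,1]
}}

```text
clock: 10.25
eef_pos: [0.5843, -0.3002, 0.2361]
tool_rot: [-3.139, -0.003, 1.569]
ft_force: [0.2, -0.2, -1.2]
grip_width: 0.0882
grip_force: 0.0
```

Call:
{"api": "move_arm", "payload": {
  "commands": [0,0,0,0,0,0,1,0,0,0,0,0,0,1,0,0,0,0,0,0,1]
}}

```text
clock: 10.55
eef_pos: [0.5857, -0.2992, 0.2384]
tool_rot: [3.141, 0.0, 1.572]
ft_force: [0.0, 0.8, -0.5]
grip_width: 0.0882
grip_force: 0.0
```

```bash
python3 go.py .587 -.304 .0585 1.5708;  python3 - <<'E'
from h import *
im,d=save('wrist','w11'); P=cloud(d,*cam('wrist'))
rings(P,.587,-.304,[(.008,.02),(.078,.1),(.087,.1)],.05)
E
```

```text
t 10.55 at [ 0.5857 -0.2992  0.2384] [3.1409e+00 1.0000e-04 1.5725e+00] | cm [-0.48  0.12 17.99] rv [0.001 0.    0.002] w 0.0882 g 0.0 F [ 0.01  0.84 -0.46]
0.008 0.02 2571 [ 587.  -304.3] 44.8 mean [ 587.  -300.5   11.6]
0.078 0.1 802 [ 587.  -304.2] 14.9 mean [ 587.  -302.3   87.6]
0.087 0.1 508 [ 587.1 -304.1] 12.5 mean [ 587.2 -303.8   89.4]
```

Call:
{"api": "move_arm", "payload": {
  "commands": [-0.45,0.1,4,0,0,0,1,-0.45,0.1,8.5,0,0,0,1,-0.45,0.1,13,0,0,0,1,-0.45,0.1,16,0,0,0,1,-0.45,0.1,17.5,0,0,0,1]
}}

```text
clock: 11.1
eef_pos: [0.5844, -0.3031, 0.0595]
tool_rot: [-3.137, -0.003, 1.572]
ft_force: [0.3, -0.5, 1.0]
grip_width: 0.0882
grip_force: 0.0
```

Call:
{"api": "move_arm", "payload": {
  "commands": [0,0,0.3,0,0,0,1,0,0,0.5,0,0,0,0.5,0,0,0.5,0,0,0,0,0,0,0.5,0,0,0,0]
}}

```text
clock: 11.5
eef_pos: [0.588, -0.3058, 0.0605]
tool_rot: [3.138, 0.002, 1.571]
ft_force: [0.1, 0.3, 0.3]
grip_width: 0.0663
grip_force: 0.0
```

```bash
python3 go.py .587 -.304 .0585 1.5708
```

```text
t 11.5 at [ 0.588  -0.3058  0.0605] [3.1379e+00 2.2000e-03 1.5708e+00] | cm [ 0.18 -0.1   0.2 ] rv [0.004 0.002 0.   ] w 0.0663 g 0.0 F [0.13 0.26 0.29]
```

Call:
{"api": "move_arm", "payload": {
  "commands": [0,0,0.05,0,0,0,-0.3,0,0,0.05,0,0,0,-1,0,0,0.05,0,0,0,-1,0,0,0.05,0,0,0,-1,0,0,0.05,0,0,0,-1],
  "newtons": 20
}}

```text
clock: 12.0
eef_pos: [0.5868, -0.3051, 0.0579]
tool_rot: [3.14, 0.0, 1.571]
ft_force: [1.5, -0.4, 0.5]
grip_width: 0.0292
grip_force: 20.0
```

Call:
{"api": "move_arm", "payload": {
  "commands": [0,0,0,0,0,0,-1,0,0,0,0,0,0,-1,0,0,0,0,0,0,-1,0,0,0,0,0,0,-1],
  "newtons": 55
}}

```text
clock: 12.4
eef_pos: [0.5868, -0.3051, 0.0579]
tool_rot: [3.141, 0.001, 1.571]
ft_force: [1.0, 0.4, 1.5]
grip_width: 0.0274
grip_force: 55.0
```

```bash
python3 go.py .587 -.304 .0585 1.5708;  python3 - <<'E'
from h import *
im,d=save('wrist','w12'); P=cloud(d,*cam('wrist'))
rings(P,.587,-.304,[(.008,.02)],.05)
E
```

```text
t 12.4 at [ 0.5868 -0.3051  0.0579] [3.1405e+00 5.0000e-04 1.5708e+00] | cm [ 0.11  0.02 -0.06] rv [ 0.001  0.001 -0.   ] w 0.0274 g 55.0 F [1.04 0.4  1.49]
0.008 0.02 6840 [ 586.8 -304.5] 44.8 mean [ 590.  -287.5   11.8]
```

Call:
{"api": "move_arm", "payload": {
  "commands": [0,0,-1.5,0,0,0,-1,0,0,-4,0,0,0,-1,0,0,-7,0,0,0,-1,0,0,-10,0,0,0,-1,0,0,-13,0,0,0,-1]
}}

```text
clock: 12.95
eef_pos: [0.5852, -0.3046, 0.1885]
tool_rot: [-3.139, -0.001, 1.571]
ft_force: [-0.0, -0.5, -2.9]
grip_width: 0.0276
grip_force: 55.0
```

Call:
{"api": "move_arm", "payload": {
  "commands": [0,0,-3,0,0,0,-1,0,0,-6,0,0,0,-1,0,0,-8.5,0,0,0,-1,0,0,-10,0,0,0,-1,0,0,-10.5,0,0,0,-1]
}}

```text
clock: 13.45
eef_pos: [0.5866, -0.3052, 0.2949]
tool_rot: [3.139, 0.002, 1.571]
ft_force: [-0.6, -0.2, -2.4]
grip_width: 0.0275
grip_force: 55.0
```

```bash
python3 go.py .5613 .0557 .293 1.5708
```

```text
t 13.45 at [ 0.5866 -0.3052  0.2949] [3.1393e+00 1.6000e-03 1.5707e+00] | cm [36.09 -2.53  0.13] rv [ 0.002  0.002 -0.   ] w 0.0275 g 55.0 F [-0.59 -0.18 -2.38]
```

Move gently over (accelerating and braking slowly).

Call:
{"api": "move_arm", "payload": {
  "commands": [1,0,0,0,0,0,-1,3,-0.2,0,0,0,0,-1,5.5,-0.4,0,0,0,0,-1,8.5,-0.6,0,0,0,0,-1,12,-0.8,0,0,0,0,-1]
}}

```text
clock: 13.95
eef_pos: [0.5768, -0.1824, 0.2901]
tool_rot: [-3.138, -0.002, 1.57]
ft_force: [1.4, 0.4, -2.3]
grip_width: 0.0276
grip_force: 55.0
```

Call:
{"api": "move_arm", "payload": {
  "commands": [3.5,-0.3,0,0,0,0,-1,7,-0.6,0,0,0,0,-1,10.5,-0.9,0,0,0,0,-1,13.5,-1.1,0,0,0,0,-1,16.5,-1.2,0,0,0,0,-1]
}}

```text
clock: 14.45
eef_pos: [0.5641, -0.0169, 0.2904]
tool_rot: [-3.138, -0.001, 1.572]
ft_force: [0.7, 0.3, -2.9]
grip_width: 0.0277
grip_force: 55.0
```

Call:
{"api": "move_arm", "payload": {
  "commands": [2.5,-0.2,0,0,0,0,-1,4.5,-0.3,0,0,0,0,-1,6,-0.4,0,0,0,0,-1,7,-0.5,0,0,0,0,-1,7.4,-0.5,0,0,0,0,-1]
}}

```text
clock: 14.95
eef_pos: [0.5605, 0.0552, 0.2918]
tool_rot: [-3.14, 0.0, 1.572]
ft_force: [1.3, 0.7, -2.8]
grip_width: 0.0279
grip_force: 55.0
```

Call:
{"api": "move_arm", "payload": {
  "commands": [0,0,0,0,0,0,-1,0,0,0,0,0,0,-1,0,0,0,0,0,0,-1]
}}

```text
clock: 15.25
eef_pos: [0.5615, 0.0533, 0.2926]
tool_rot: [3.141, 0.001, 1.57]
ft_force: [0.2, 0.4, -3.1]
grip_width: 0.0275
grip_force: 55.0
```

```bash
cat > chk.py <<'E'
from h import *
import sys
f,x,y,z,b=sys.argv[1],*map(float,sys.argv[2:6])
im,d=save('wrist',f); P=cloud(d,*cam('wrist'))
print('mid'); rings(P,.561,.0555,[(.102,.118)],.062)
print('held');plane(P,x,y,z,.02,b-.01); rings(P,x,y,[(z-.006,z+.015)],b+.006)
im,d=save('top','t'+f); P=cloud(d,*cam('top')); rings(P,x+.003,y+.001,[(z-.012,z+.02)],b+.006); plane(P,x,y,z,.02,b-.01)
E
python3 go.py .561 .0555 .243 1.5708;  python3 chk.py w13 .561 .0555 .242 .045
```

```text
t 15.25 at [0.5615 0.0533 0.2926] [3.1413e+00 6.0000e-04 1.5698e+00] | cm [ 0.22 -0.05  4.96] rv [ 0.     0.001 -0.001] w 0.0275 g 55.0 F [ 0.24  0.4  -3.13]
mid
0.102 0.118 3588 [560.5  56.8] 59.3 mean [559.8  85.7 105.2]
held
plane slope [ 1.42 -0.44] deg z0 0.2434 2433
0.236 0.257 8237 [561.4  54. ] 44.8 mean [561.9  70.6 245.9]
0.22999999999999998 0.262 129 [563.8  55.3] 43.1 mean [539.   62.2 244.6]
plane slope [ 7.59 -1.52] deg z0 0.2462 62
```

Call:
{"api": "move_arm", "payload": {
  "commands": [0.15,-0.05,0,0,0,0,-1,0.15,-0.05,0.7,0,0,0,-1,0.15,-0.05,1.4,0,0,0,-1,0.15,-0.05,1.9,0,0,0,-1,0.15,-0.05,1.9,0,0,0,-1]
}}

```text
clock: 15.85
eef_pos: [0.56, 0.0555, 0.2718]
tool_rot: [-3.139, 0.0, 1.571]
ft_force: [-0.4, -1.0, -3.1]
grip_width: 0.0278
grip_force: 55.0
```

Call:
{"api": "move_arm", "payload": {
  "commands": [0,0,0,0,0,0,-1,0,0,0,0,0,0,-1]
}}

```text
clock: 16.05
eef_pos: [0.5611, 0.0556, 0.2738]
tool_rot: [3.141, 0.0, 1.571]
ft_force: [0.3, -0.5, -2.5]
grip_width: 0.0277
grip_force: 55.0
```

```bash
python3 go.py .561 .0555 .243 1.5708;  python3 chk.py w14 .561 .0555 .223 .045
```

```text
t 16.05 at [0.5611 0.0556 0.2738] [3.1408e+00 2.0000e-04 1.5709e+00] | cm [-0.01 -0.01  3.08] rv [0.001 0.    0.   ] w 0.0277 g 55.0 F [ 0.31 -0.5  -2.51]
mid
0.102 0.118 3592 [560.7  55.6] 59.4 mean [560.1  88.  105.1]
held
plane slope [ 1.47 -0.1 ] deg z0 0.2249 2467
0.217 0.238 8237 [561.   56.4] 44.7 mean [561.5  73.  227.3]
0.211 0.243 121 [561.6  57.8] 41.5 mean [536.6  64.2 225.7]
plane slope [ 7.38 -1.89] deg z0 0.228 40
```

Well aligned; lower.

Call:
{"api": "move_arm", "payload": {
  "commands": [0,0,0.5,0,0,0,-1,0,0,1,0,0,0,-1,0,0,1.5,0,0,0,-1,0,0,2,0,0,0,-1,0,0,2.2,0,0,0,-1]
}}

```text
clock: 16.65
eef_pos: [0.5603, 0.0555, 0.2504]
tool_rot: [-3.14, 0.0, 1.571]
ft_force: [-0.7, -0.1, -3.2]
grip_width: 0.0275
grip_force: 55.0
```

Call:
{"api": "move_arm", "payload": {
  "commands": [0,0,0.1,0,0,0,-1,0,0,0.2,0,0,0,-1,0,0,0.3,0,0,0,-1,0,0,0.35,0,0,0,-1]
}}

```text
clock: 17.05
eef_pos: [0.561, 0.0556, 0.2482]
tool_rot: [3.141, 0.0, 1.571]
ft_force: [0.4, -0.4, -3.2]
grip_width: 0.0273
grip_force: 55.0
```

```bash
python3 go.py .561 .0555 .2479 1.5708;  python3 chk.py w15 .561 .0555 .198 .045
```

```text
t 17.05 at [0.561  0.0556 0.2482] [3.1410e+00 3.0000e-04 1.5708e+00] | cm [-0.01  0.    0.03] rv [0.001 0.    0.   ] w 0.0273 g 55.0 F [ 0.35 -0.35 -3.22]
mid
0.102 0.118 3569 [560.2  56.4] 59.6 mean [559.5  89.4 105.2]
held
plane slope [ 1.34 -0.05] deg z0 0.1991 2543
0.192 0.21300000000000002 8273 [560.8  56.2] 44.8 mean [561.3  73.  201.5]
0.186 0.218 110 [560.6  57.9] 40.9 mean [536.3  64.5 199.8]
plane slope [12.01 -3.71] deg z0 0.2044 62
```

Call:
{"api": "move_arm", "payload": {
  "commands": [0,0,0.1,0,0,0,-1,0,0,0.15,0,0,0,-1,0,0,0.2,0,0,0,-1,0,0,0.2,0,0,0,-1]
}}

```text
clock: 17.55
eef_pos: [0.5615, 0.0556, 0.2476]
tool_rot: [3.139, 0.0, 1.571]
ft_force: [-1.4, 0.4, 5.8]
grip_width: 0.0275
grip_force: 54.9
```

Call:
{"api": "move_arm", "payload": {
  "commands": [0,0,0,0,0,0,-0.25,0,0,0,0,0,0,0,0,0,0,0,0,0,0.5,0,0,0,0,0,0,1,0,0,0,0,0,0,1]
}}

```text
clock: 18.05
eef_pos: [0.5607, 0.0556, 0.2457]
tool_rot: [-3.141, 0.0, 1.571]
ft_force: [-0.6, 0.4, 0.9]
grip_width: 0.0629
grip_force: 0.0
```

Call:
{"api": "move_arm", "payload": {
  "commands": [0,0,-3,0,0,0,1,0,0,-7,0,0,0,1,0,0,-8,0,0,0,1,0,0,-8,0,0,0,1]
}}

```text
clock: 18.45
eef_pos: [0.5622, 0.0556, 0.3286]
tool_rot: [3.136, -0.0, 1.571]
ft_force: [0.2, 0.6, 0.2]
grip_width: 0.0878
grip_force: 0.0
```

```bash
python3 go.py .461 .240 .20 1.5;  python3 chk.py w16 .561 .0555 .198 .045; python3 - <<'E'
from h import *
im,d=save('side','s16'); cv2.imwrite('pics/s16c.png',cv2.resize(cv2.cvtColor(im,4)[100:340,180:340],None,fx=3,fy=2.5))
E
```

```text
t 18.45 at [0.5622 0.0556 0.3286] [ 3.1363 -0.      1.5708] | cm [ 18.44 -10.19  12.81] rv [ 0.005 -0.     0.071] w 0.0878 g 0.0 F [0.25 0.55 0.15]
mid
0.102 0.118 1113 [558.5  55.7] 59.4 mean [555.4  89.6 105.4]
held
plane slope [-0.56  0.44] deg z0 0.196 1482
0.192 0.21300000000000002 5524 [559.8  56. ] 45.0 mean [559.6  64.6 198.6]
0.186 0.218 43 [573.2  66.7] 34.0 mean [568.5  77.  200.3]
plane slope [-34.15 -18.58] deg z0 0.2114 19
```

View pics/s16c.png

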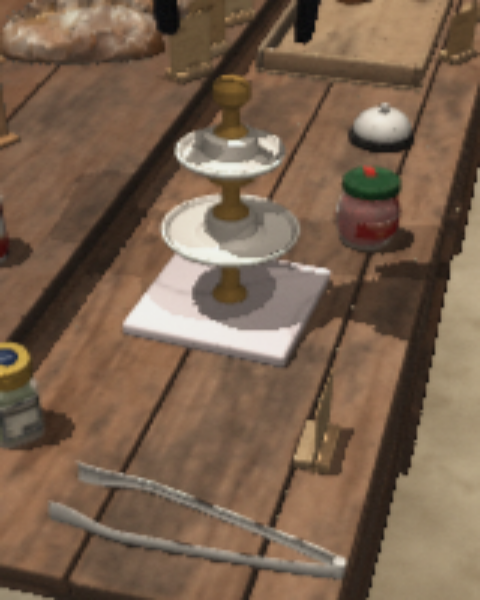

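Call:
{"api": "move_arm", "payload": {
  "commands": [4,-2,0,0,0,-0.15,1,8,-4,0,0,0,-0.3,1,12,-6,0,0,0,-0.45,1,16,-8,3,0,0,-0.6,1,18.4,-10,6,0,0,-0.75,1]
}}

```text
clock: 19.1
eef_pos: [0.4601, 0.2415, 0.2648]
tool_rot: [3.14, 0.0, 2.328]
ft_force: [0.5, -0.4, -1.1]
grip_width: 0.0882
grip_force: 0.0
```

Call:
{"api": "move_arm", "payload": {
  "commands": [0,0,2,0,0,-0.15,1,0,0,5,0,0,-0.3,1,0,0,6,0,0,-0.45,1,0,0,6,0,0,-0.6,1,0,0,6,0,0,-0.75,1]
}}

```text
clock: 19.6
eef_pos: [0.4588, 0.2387, 0.2026]
tool_rot: [-3.139, -0.005, 3.077]
ft_force: [0.1, 0.2, 0.0]
grip_width: 0.0881
grip_force: 0.0
```

Call:
{"api": "move_arm", "payload": {
  "commands": [0,0,0,0,0,0,1,0,0,0,0,0,0,1,0,0,0,0,0,0,1]
}}

```text
clock: 19.9
eef_pos: [0.4605, 0.2394, 0.2053]
tool_rot: [-3.141, -0.001, 3.068]
ft_force: [-1.2, 0.3, 1.1]
grip_width: 0.0881
grip_force: 0.0
```

```bash
python3 go.py .461 .240 .20 3.07;  python3 - <<'E'
from h import *
im,d=save('wrist','w17'); P=cloud(d,*cam('wrist')); q=P.reshape(-1,3); q=q[(abs(q[:,0]-.461)<.06)&(abs(q[:,1]-.24)<.06)]
for a,b in((.010,.018),(.05,.1),(.08,.1)):
    s=q[(q[:,2]>a)&(q[:,2]<b)]; 
    if len(s): print('card',a,len(s),cv2.minAreaRect((s[:,:2]*1000).astype(np.float32)),s[:,2].max())
q=P.reshape(-1,3); s=q[(abs(q[:,0]-.53)<.14)&(abs(q[:,1]-.35)<.06)&(q[:,2]>.008)&(q[:,2]<.035)]
if len(s): print('tongs',len(s),cv2.minAreaRect((s[:,:2]*1000).astype(np.float32)))
E
```

```text
t 19.9 at [0.4605 0.2394 0.2053] [-3.1408e+00 -7.0000e-04  3.0683e+00] | cm [-0.05  0.07  0.53] rv [-0.001 -0.001 -0.002] w 0.0881 g 0.0 F [-1.22  0.26  1.06]
card 0.01 609 ((452.0816955566406, 242.5045928955078), (57.56859588623047, 11.859768867492676), 84.12715148925781) 0.017902697355442972
card 0.05 773 ((458.8980712890625, 241.67373657226562), (57.99557113647461, 2.889625310897827), 83.82069396972656) 0.08239360209147598
card 0.08 109 ((459.0626220703125, 241.4546661376953), (57.23643112182617, 1.899170160293579), 83.24315643310547) 0.08239360209147598
tongs 1362 ((532.5237426757812, 344.7939758300781), (52.755035400390625, 213.36349487304688), 78.30709075927734)
```

View pics/w17.png

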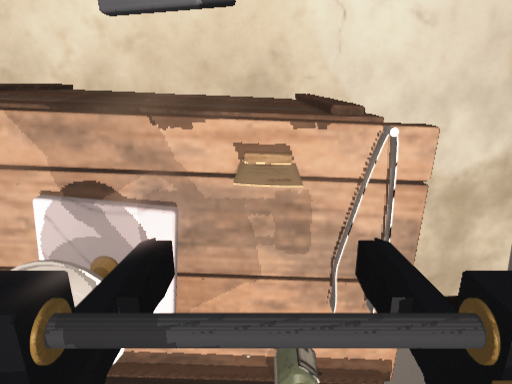

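Call:
{"api": "move_arm", "payload": {
  "commands": [0.2,-0.2,4,0,0,0.035,1,0.2,-0.2,8,0,0,0.035,1,0.2,-0.2,11,0,0,0.035,1,0.2,-0.2,11,0,0,0.035,1,0.2,-0.2,11,0,0,0.035,1]
}}

```text
clock: 20.45
eef_pos: [0.4587, 0.2376, 0.0961]
tool_rot: [-3.141, -0.001, 3.035]
ft_force: [-0.1, -0.9, 1.1]
grip_width: 0.0879
grip_force: 0.0
```

```bash
cat > card.py <<'E'
from h import *
import sys
x,y=map(float,sys.argv[2:4]); dz=float(sys.argv[4]) if len(sys.argv)>4 else 0
im,d=save('wrist',sys.argv[1]); P=cloud(d,*cam('wrist')); q=P.reshape(-1,3); q=q[(abs(q[:,0]-x)<.05)&(abs(q[:,1]-y)<.055)]
for a,b in((.009,.018),(.03,.1),(.06,.1)):
    s=q[(q[:,2]>a+dz)&(q[:,2]<b+dz)]
    if len(s): print('card',a,len(s),cv2.minAreaRect((s[:,:2]*1000).astype(np.float32)),s[:,2].max())
E
python3 go.py .4585 .2415 .038 3.033; python3 card.py w18 .459 .2415
```

```text
t 20.45 at [0.4587 0.2376 0.0961] [-3.1409e+00 -5.0000e-04  3.0350e+00] | cm [0.05 0.39 5.81] rv [-0.001 -0.001  0.002] w 0.0879 g 0.0 F [-0.14 -0.91  1.09]
card 0.009 1364 ((453.3779296875, 242.9864959716797), (58.046142578125, 12.446553230285645), 84.38272857666016) 0.017976304336113757
card 0.03 4158 ((457.77789306640625, 239.2054443359375), (107.92064666748047, 20.418699264526367), 83.88912200927734) 0.099988050386326
card 0.06 2382 ((457.77789306640625, 239.2054443359375), (107.92064666748047, 20.418699264526367), 83.88912200927734) 0.099988050386326
```

Call:
{"api": "move_arm", "payload": {
  "commands": [0.05,0.4,0,0,0,0,1,0.05,0.4,2,0,0,0,1,0.05,0.4,4,0,0,0,1,0.05,0.4,5.6,0,0,0,1,0.05,0.4,5.8,0,0,0,1]
}}

```text
clock: 21.0
eef_pos: [0.4585, 0.2419, 0.0379]
tool_rot: [-3.141, -0.0, 3.036]
ft_force: [-1.0, -0.5, 0.3]
grip_width: 0.0883
grip_force: 0.0
```

Call:
{"api": "move_arm", "payload": {
  "commands": [0,0,0,0,0,0,0.8,0,0,0,0,0,0,0.65,0,0,0,0,0,0,0.55,0,0,0,0,0,0,0.5,0,0,0,0,0,0,0.45],
  "newtons": 6
}}

```text
clock: 21.5
eef_pos: [0.4591, 0.2419, 0.0386]
tool_rot: [3.141, 0.001, 3.036]
ft_force: [-1.0, 0.7, -0.2]
grip_width: 0.0642
grip_force: 0.3
```

```bash
python3 go.py .4585 .2415 .038 3.033; python3 card.py w19 .459 .2415
```

```text
t 21.5 at [0.4591 0.2419 0.0386] [3.1412e+00 1.3000e-03 3.0358e+00] | cm [ 0.06 -0.04  0.06] rv [0.    0.001 0.003] w 0.0642 g 0.3 F [-0.97  0.66 -0.22]
card 0.009 2396 ((451.9945373535156, 241.84378051757812), (57.907554626464844, 12.84556770324707), 83.80632781982422) 0.017997659621804614
card 0.03 17145 ((457.69854736328125, 241.4245147705078), (98.83832550048828, 23.832630157470703), 84.03134155273438) 0.09999999921978689
card 0.06 10268 ((457.69854736328125, 241.4245147705078), (98.83832550048828, 23.832630157470703), 84.03134155273438) 0.09999999921978689
```

View pics/w19.png

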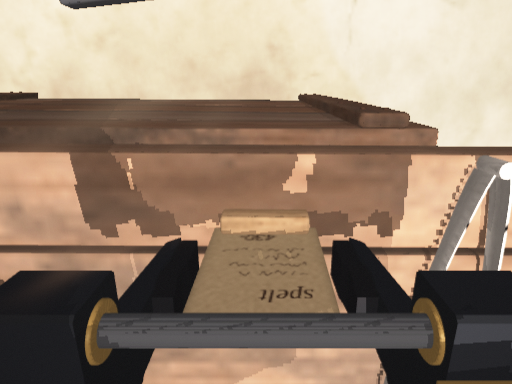

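Call:
{"api": "move_arm", "payload": {
  "commands": [0,0,0,0,0,0,0.3,0,0,0,0,0,0,0.2,0,0,0,0,0,0,0.2],
  "newtons": 8
}}

```text
clock: 21.85
eef_pos: [0.4591, 0.2416, 0.0384]
tool_rot: [-3.141, 0.001, 3.036]
ft_force: [0.4, -2.7, 3.3]
grip_width: 0.0627
grip_force: 8.0
```

Call:
{"api": "move_arm", "payload": {
  "commands": [0,0,-0.5,0,0,0,0.2,0,0,-1.5,0,0,0,0.2,0,0,-2,0,0,0,0.2,0,0,-2,0,0,0,0.2]
}}

```text
clock: 22.25
eef_pos: [0.4596, 0.2422, 0.0593]
tool_rot: [3.14, 0.002, 3.036]
ft_force: [0.9, -0.0, -0.4]
grip_width: 0.0626
grip_force: 8.0
```

```bash
python3 go.py .4425 .076 .06 2.970; python3 card.py w20 .459 .2415 .02;
```

```text
t 22.25 at [0.4596 0.2422 0.0593] [3.1405e+00 2.3000e-03 3.0358e+00] | cm [ -0.06 -16.71  -0.09] rv [0.001 0.002 0.066] w 0.0626 g 8.0 F [ 0.92 -0.01 -0.35]
card 0.009 2380 ((452.2815856933594, 242.60679626464844), (58.290069580078125, 12.815655708312988), 84.23088073730469) 0.03797444139390318
card 0.03 16978 ((457.9625549316406, 241.4773406982422), (96.59158325195312, 23.806930541992188), 83.99092102050781) 0.11999731275131176
card 0.06 10262 ((457.9625549316406, 241.4773406982422), (96.59158325195312, 23.806930541992188), 83.99092102050781) 0.11999731275131176
```

Call:
{"api": "move_arm", "payload": {
  "commands": [0,-1,0,0,0,0,0.2,0,-3,0,0,0,0.02,0.2,-0.1,-6,0,0,0,0.04,0.2,-0.1,-9,0,0,0,0.066,0.2,-0.1,-11.5,0,0,0,0.066,0.2]
}}

```text
clock: 22.8
eef_pos: [0.4464, 0.1254, 0.0574]
tool_rot: [-3.141, -0.001, 2.969]
ft_force: [0.4, -0.6, -0.3]
grip_width: 0.0624
grip_force: 8.0
```

```bash
python3 go.py .4432 .0758 .06 2.970
```

```text
t 22.8 at [0.4464 0.1254 0.0574] [-3.1406e+00 -9.0000e-04  2.9693e+00] | cm [-0.53 -4.94 -0.25] rv [-0.001 -0.001 -0.001] w 0.0624 g 8.0 F [ 0.45 -0.62 -0.32]
```

Call:
{"api": "move_arm", "payload": {
  "commands": [-0.2,-1.8,0,0,0,0,0.2,-0.4,-3.5,0,0,0,0,0.2,-0.5,-4.6,0,0,0,0,0.2,-0.5,-4.9,0,0,0,0,0.2,-0.5,-4.9,0,0,0,0,0.2]
}}

```text
clock: 23.3
eef_pos: [0.4439, 0.0778, 0.0579]
tool_rot: [-3.141, -0.0, 2.969]
ft_force: [-1.1, -0.1, 0.5]
grip_width: 0.0626
grip_force: 8.0
```

Call:
{"api": "move_arm", "payload": {
  "commands": [0,0,0,0,0,0,0.2,0,0,0,0,0,0,0.2,0,0,0,0,0,0,0.2]
}}

```text
clock: 23.6
eef_pos: [0.4442, 0.0786, 0.058]
tool_rot: [-3.141, 0.0, 2.971]
ft_force: [-0.9, 1.0, -1.3]
grip_width: 0.0622
grip_force: 8.0
```

```bash
python3 go.py .4432 .0758 .0384 2.970; python3 card.py w21 .443 .076 .02; python3 - <<'E'
from h import *
W=np.load('pics/w21.npz'); P=cloud(W['d'],W['K'],W['R'],W['t']); q=P.reshape(-1,3)
s=q[(q[:,2]>.014)&(q[:,2]<.022)&(abs(q[:,0]-.56)<.1)&(abs(q[:,1]-.056)<.1)&(q[:,0]>.475)]; print(len(s),s.min(0) if len(s) else 0)
E
```

```text
t 23.6 at [0.4442 0.0786 0.058 ] [-3.1415e+00  3.0000e-04  2.9707e+00] | cm [ 0.05 -0.29  1.96] rv [-0.     0.     0.001] w 0.0622 g 8.0 F [-0.87  0.96 -1.25]
card 0.009 2420 ((437.2723388671875, 79.67117309570312), (58.33403015136719, 12.653644561767578), 80.44713592529297) 0.03799782807724929
card 0.03 17006 ((443.19976806640625, 78.26448059082031), (97.0197982788086, 24.61109161376953), 80.21908569335938) 0.1199982381415044
card 0.06 10096 ((443.19976806640625, 78.26448059082031), (97.0197982788086, 24.61109161376953), 80.21908569335938) 0.1199982381415044
7287 [ 0.49578823 -0.01813434  0.01434629]
```

Call:
{"api": "move_arm", "payload": {
  "commands": [0.05,-0.28,0.5,0,0,0,0.2,0.05,-0.28,1.1,0,0,0,0.2,0.05,-0.28,1.6,0,0,0,0.2,0.05,-0.28,1.9,0,0,0,0.2,0.05,-0.28,1.95,0,0,0,0.2]
}}

```text
clock: 24.15
eef_pos: [0.443, 0.0751, 0.0383]
tool_rot: [-3.141, -0.0, 2.97]
ft_force: [-0.2, -1.2, 3.6]
grip_width: 0.0623
grip_force: 8.0
```

Call:
{"api": "move_arm", "payload": {
  "commands": [0,0,0.05,0,0,0,0.2,0,0,0.05,0,0,0,0.2,0,0,0.05,0,0,0,0.45,0,0,0.05,0,0,0,0.6,0,0,0.05,0,0,0,1]
}}

```text
clock: 24.65
eef_pos: [0.443, 0.0755, 0.0378]
tool_rot: [-3.142, 0.0, 2.97]
ft_force: [0.2, 0.2, -0.6]
grip_width: 0.0765
grip_force: 0.0
```

Call:
{"api": "move_arm", "payload": {
  "commands": [0,0,0,0,0,0,1,0,0,0,0,0,0,1,0,0,-3,0,0,0,1,0,0,-7,0,0,0,1,0,0,-11,0,0,0,1]
}}

```text
clock: 25.15
eef_pos: [0.4422, 0.0754, 0.1486]
tool_rot: [-3.141, -0.002, 2.97]
ft_force: [0.9, -0.3, 0.8]
grip_width: 0.0882
grip_force: 0.0
```

Call:
{"api": "move_arm", "payload": {
  "commands": [0,0,-3,0,0,0,1,0,0,-4,0,0,0,1,0,0,-4,0,0,0,1,0,0,-4,0,0,0,1]
}}

```text
clock: 25.55
eef_pos: [0.4421, 0.0753, 0.1864]
tool_rot: [-3.141, -0.002, 2.97]
ft_force: [-0.1, -1.0, -0.3]
grip_width: 0.088
grip_force: 0.0
```

```bash
python3 go.py .4475 -.0893 .20 1.5708; cat > cardtop.py <<'E'
from h import *
im,d=save('top','tcard'); P=cloud(d,*cam('top'))
q=P.reshape(-1,3); s=q[(q[:,2]>.012)&(q[:,2]<.024)&(abs(q[:,0]-.564)<.1)&(abs(q[:,1]-.056)<.1)&(q[:,0]>.47)]
c=cv2.minAreaRect((s[:,:2]*1000).astype(np.float32)); print('slab',c)
s=q[(q[:,2]>.007)&(q[:,2]<.018)&(abs(q[:,0]-.447)<.035)&(abs(q[:,1]-.077)<.05)&(q[:,0]<.475)]; print('foot',len(s),cv2.minAreaRect((s[:,:2]*1000).astype(np.float32)))
E
python3 card.py w22 .443 .076; python3 cardtop.py
```

```text
t 25.55 at [0.4421 0.0753 0.1864] [-3.1408e+00 -1.8000e-03  2.9698e+00] | cm [ -3.34 -16.13  -1.35] rv [-2.000e-03 -1.000e-03  1.399e+00] w 0.088 g 0.0 F [-0.1  -0.97 -0.3 ]
card 0.009 1588 ((459.277587890625, 66.84318542480469), (67.42313385009766, 91.52873229980469), 0.023231418803334236) 0.017963797615203822
card 0.03 1347 ((441.7773742675781, 75.94677734375), (58.13538360595703, 3.347546100616455), 80.0624771118164) 0.08134362763738623
card 0.06 671 ((442.0655822753906, 75.89669799804688), (58.13474655151367, 2.7668228149414062), 79.94593048095703) 0.08134362763738623
slab ((573.026611328125, 54.925682067871094), (149.7411346435547, 131.9615478515625), 80.27823638916016)
foot 0 ((0.0, 0.0), (0.0, 0.0), 0.0)
```

Call:
{"api": "move_arm", "payload": {
  "commands": [-1,-5,0,0,0,0,1,-2,-10,-1,0,0,0,1,-3.3,-15,-1.4,0,0,0.1,1,-3.3,-16.1,-1.4,0,0,0.25,1,-3.3,-16.1,-1.4,0,0,0.4,1]
}}

```text
clock: 26.15
eef_pos: [0.447, -0.0911, 0.2003]
tool_rot: [-3.14, -0.002, 2.56]
ft_force: [-0.7, 0.5, -0.6]
grip_width: 0.0883
grip_force: 0.0
```

Call:
{"api": "move_arm", "payload": {
  "commands": [0,0,0,0,0,0.15,1,0,0,0,0,0,0.3,1,0,0,0,0,0,0.45,1,0,0,0,0,0,0.6,1,0,0,0,0,0,0.75,1]
}}

```text
clock: 26.65
eef_pos: [0.4469, -0.0886, 0.1998]
tool_rot: [-3.138, -0.002, 1.813]
ft_force: [-0.5, -0.3, 0.4]
grip_width: 0.0878
grip_force: 0.0
```

Call:
{"api": "move_arm", "payload": {
  "commands": [0,0,0,0,0,0.15,1,0,0,0,0,0,0.25,1,0,0,0,0,0,0.25,1,0,0,0,0,0,0.25,1]
}}

```text
clock: 27.05
eef_pos: [0.4473, -0.0886, 0.2006]
tool_rot: [-3.139, -0.0, 1.572]
ft_force: [0.3, -0.3, -0.3]
grip_width: 0.0879
grip_force: 0.0
```

```bash
python3 go.py .4475 -.0893 .036 1.5708; python3 - <<'E'
from h import *
im,d=save('wrist','w23'); P=cloud(d,*cam('wrist')); rings(P,.4475,-.09,[(.08,.1)],.05)
E
python3 cardtop.py
```

```text
t 27.05 at [ 0.4473 -0.0886  0.2006] [-3.1393e+00 -4.0000e-04  1.5722e+00] | cm [-0.08  0.06 16.46] rv [-0.002 -0.     0.001] w 0.0879 g 0.0 F [ 0.33 -0.26 -0.33]
0.08 0.1 3606 [447.4 -90.1] 28.2 mean [447.4 -88.8  85.6]
slab ((564.6124877929688, 56.296051025390625), (149.83218383789062, 150.48550415039062), 80.15924835205078)
foot 151 ((448.6341857910156, 78.11425018310547), (55.849369049072266, 27.74460220336914), 79.2850570678711)
```

Call:
{"api": "move_arm", "payload": {
  "commands": [-0.1,0.05,4,0,0,0,1,-0.1,0.05,8,0,0,0,1,-0.1,0.05,12,0,0,0,1,-0.1,0.05,15,0,0,0,1,-0.1,0.05,16.4,0,0,0,1]
}}

```text
clock: 27.65
eef_pos: [0.446, -0.0892, 0.0348]
tool_rot: [-3.137, -0.001, 1.571]
ft_force: [-0.9, -0.4, 0.9]
grip_width: 0.0883
grip_force: 0.0
```

Call:
{"api": "move_arm", "payload": {
  "commands": [0,0,0,0,0,0,1,0,0,0,0,0,0,0.6,0,0,0,0,0,0,0,0,0,0,0,0,0,-0.3,0,0,0,0,0,0,-0.5],
  "newtons": 15
}}

```text
clock: 28.15
eef_pos: [0.4493, -0.0901, 0.0392]
tool_rot: [3.14, 0.001, 1.57]
ft_force: [-1.0, -0.4, 5.6]
grip_width: 0.0583
grip_force: 15.2
```

Call:
{"api": "move_arm", "payload": {
  "commands": [0,0,0,0,0,0,-0.5,0,0,0,0,0,0,-0.5,0,0,0,0,0,0,-0.5],
  "newtons": 45
}}

```text
clock: 28.45
eef_pos: [0.4493, -0.0901, 0.0392]
tool_rot: [3.14, 0.001, 1.57]
ft_force: [-2.3, 0.2, 6.5]
grip_width: 0.0578
grip_force: 45.0
```

```bash
python3 go.py .4475 -.0893 .036 1.5708; python3 - <<'E'
from h import *
im,d=save('wrist','w24'); P=cloud(d,*cam('wrist')); rings(P,.4475,-.09,[(.082,.092)],.03)
E
```

```text
t 28.45 at [ 0.4493 -0.0901  0.0392] [3.1399e+00 7.0000e-04 1.5699e+00] | cm [ 0.08 -0.18  0.32] rv [ 0.002  0.001 -0.001] w 0.0578 g 45.0 F [-2.34  0.18  6.49]
0.082 0.092 11500 [447.5 -88.7] 29.9 mean [447.9 -85.2  85.3]
```

Call:
{"api": "move_arm", "payload": {
  "commands": [0,0,-1.5,0,0,0,-0.5,0,0,-4.5,0,0,0,-0.5,0,0,-8,0,0,0,-0.5,0,0,-12,0,0,0,-0.5,0,0,-16,0,0,0,-0.5]
}}

```text
clock: 29.0
eef_pos: [0.4474, -0.0895, 0.1985]
tool_rot: [-3.14, -0.0, 1.57]
ft_force: [1.1, -0.2, -4.3]
grip_width: 0.058
grip_force: 45.0
```

Call:
{"api": "move_arm", "payload": {
  "commands": [0,0,-4,0,0,0,-0.5,0,0,-8,0,0,0,-0.5,0,0,-11,0,0,0,-0.5,0,0,-14,0,0,0,-0.5,0,0,-15,0,0,0,-0.5]
}}

```text
clock: 29.5
eef_pos: [0.4495, -0.09, 0.3511]
tool_rot: [3.137, 0.001, 1.57]
ft_force: [0.6, -1.2, -3.7]
grip_width: 0.058
grip_force: 45.0
```

```bash
python3 go.py .584 .1885 .345 1.5708
```

```text
t 29.5 at [ 0.4495 -0.09    0.3511] [3.1365e+00 1.4000e-03 1.5699e+00] | cm [27.86 13.42  0.64] rv [ 0.005  0.001 -0.001] w 0.058 g 45.0 F [ 0.64 -1.24 -3.73]
```

Call:
{"api": "move_arm", "payload": {
  "commands": [1.5,0.7,0,0,0,0,-0.5,4,2,0,0,0,0,-0.5,7.5,3.7,0,0,0,0,-0.5,11,5.4,0,0,0,0,-0.5,14.5,7.1,0,0,0,0,-0.5]
}}

```text
clock: 30.0
eef_pos: [0.5193, 0.0564, 0.3458]
tool_rot: [-3.139, 0.001, 1.569]
ft_force: [0.6, -0.3, -3.9]
grip_width: 0.0581
grip_force: 45.0
```

Call:
{"api": "move_arm", "payload": {
  "commands": [3.5,1.6,0,0,0,0,-0.5,7,3.2,0,0,0,0,-0.5,10,4.8,0,0,0,0,-0.5,12.3,6,0,0,0,0,-0.5,13.3,6.3,0,0,0,0,-0.5]
}}

```text
clock: 30.5
eef_pos: [0.5828, 0.1901, 0.3449]
tool_rot: [-3.138, 0.001, 1.572]
ft_force: [-0.5, 0.0, -3.8]
grip_width: 0.0579
grip_force: 45.0
```

```bash
python3 go.py .584 .1885 .345 1.5708
```

```text
t 30.5 at [0.5828 0.1901 0.3449] [-3.1381e+00  8.0000e-04  1.5718e+00] | cm [-0.16  0.12 -0.01] rv [-0.004  0.001  0.001] w 0.0579 g 45.0 F [-0.5   0.03 -3.78]
```

Call:
{"api": "move_arm", "payload": {
  "commands": [0,0,2,0,0,0,-0.5,0,0,5.5,0,0,0,-0.5,0,0,9.5,0,0,0,-0.5,0,0,13.5,0,0,0,-0.5,0,0,17.5,0,0,0,-0.5]
}}

```text
clock: 31.0
eef_pos: [0.5815, 0.1871, 0.1703]
tool_rot: [-3.14, 0.001, 1.57]
ft_force: [0.1, 0.0, -3.6]
grip_width: 0.058
grip_force: 45.0
```

Call:
{"api": "move_arm", "payload": {
  "commands": [0,0,4,0,0,0,-0.5,0,0,7.5,0,0,0,-0.5,0,0,10.5,0,0,0,-0.5,0,0,11.5,0,0,0,-0.5,0,0,11.5,0,0,0,-0.5]
}}

```text
clock: 31.5
eef_pos: [0.5804, 0.1869, 0.0554]
tool_rot: [-3.136, 0.002, 1.569]
ft_force: [-0.8, -0.6, -3.9]
grip_width: 0.0579
grip_force: 45.0
```

Call:
{"api": "move_arm", "payload": {
  "commands": [0,0,0,0,0,0,-0.5,0,0,0,0,0,0,-0.5,0,0,0,0,0,0,-0.5]
}}

```text
clock: 31.8
eef_pos: [0.5845, 0.1884, 0.0603]
tool_rot: [3.138, -0.001, 1.57]
ft_force: [0.1, 0.0, -3.6]
grip_width: 0.058
grip_force: 45.0
```

```bash
python3 go.py .584 .1885 .0392 1.5708;  python3 - <<'E'
from h import *
im,d=save('wrist','w25'); P=cloud(d,*cam('wrist')); z=arm.read_state()['eef_pos'][2]-.0392; rings(P,.584,.1885,[(z+.082,z+.092)],.032); plane(P,.584,.1885,z+.085,0,.025)
im,d=save('top','t25'); P=cloud(d,*cam('top')); rings(P,.587,.189,[(z+.08,z+.093)],.032); 
E
```

```text
t 31.8 at [0.5845 0.1884 0.0603] [ 3.1376e+00 -7.0000e-04  1.5698e+00] | cm [ 0.   -0.06  2.11] rv [ 0.004 -0.001 -0.001] w 0.058 g 45.0 F [ 0.14  0.   -3.56]
0.1027348038325295 0.1127348038325295 11692 [584.1 191.5] 31.8 mean [583.1 193.3 106. ]
plane slope [ 0.39 -0.09] deg z0 0.1062 8464
0.1007348038325295 0.1137348038325295 32 [585.5 167. ] 17.3 mean [585.1 164.7 106.1]
```

Level and on target; lower and release.

Call:
{"api": "move_arm", "payload": {
  "commands": [0,0,0.5,0,0,0,-0.5,0,0,1,0,0,0,-0.5,0,0,1.5,0,0,0,-0.5,0,0,1.9,0,0,0,-0.5,0,0,2,0,0,0,-0.5]
}}

```text
clock: 32.4
eef_pos: [0.5825, 0.1879, 0.0392]
tool_rot: [-3.14, 0.001, 1.57]
ft_force: [-7.7, -1.6, 14.0]
grip_width: 0.058
grip_force: 45.0
```

Call:
{"api": "move_arm", "payload": {
  "commands": [0,0,0.1,0,0,0,-0.5,0,0,0.15,0,0,0,-0.5,0,0,0.15,0,0,0,-0.5]
}}

```text
clock: 32.7
eef_pos: [0.5825, 0.1879, 0.0392]
tool_rot: [-3.14, 0.001, 1.57]
ft_force: [-9.2, -1.6, 15.8]
grip_width: 0.0582
grip_force: 45.0
```

Call:
{"api": "move_arm", "payload": {
  "commands": [0,0.1,-0.2,0,0,0,-0.5,0,0.1,-0.2,0,0,0,0.35,0,0.1,-0.2,0,0,0,0.5,0,0.1,-0.2,0,0,0,1,0,0.1,-0.2,0,0,0,1]
}}

```text
clock: 33.2
eef_pos: [0.584, 0.188, 0.0383]
tool_rot: [3.141, 0.0, 1.57]
ft_force: [-1.0, 0.4, -0.6]
grip_width: 0.08
grip_force: 0.0
```

Call:
{"api": "move_arm", "payload": {
  "commands": [0,0,0,0,0,0,1,0,0,-3,0,0,0,1,0,0,-7.5,0,0,0,1,0,0,-12,0,0,0,1,0,0,-15,0,0,0,1]
}}

```text
clock: 33.7
eef_pos: [0.5852, 0.1884, 0.1922]
tool_rot: [3.137, -0.001, 1.57]
ft_force: [0.3, 0.6, -0.6]
grip_width: 0.0882
grip_force: 0.0
```

Call:
{"api": "move_arm", "payload": {
  "commands": [0,0,0,0,0,0,1,0,0,0,0,0,0,1,0,0,0,0,0,0,1]
}}

```text
clock: 34.0
eef_pos: [0.5826, 0.1877, 0.1866]
tool_rot: [-3.139, 0.001, 1.57]
ft_force: [0.8, -1.2, 0.5]
grip_width: 0.0881
grip_force: 0.0
```

```bash
python3 go.py .45 .355 .22 3.01;  python3 - <<'E'
from h import *
im,d=save('wrist','w26'); P=cloud(d,*cam('wrist')); rings(P,.584,.1885,[(.08,.092)],.04); rings(P,.6975,.257,[(.088,.105)],.04)
q=P.reshape(-1,3)
s=q[(abs(q[:,1]-.35)<.06)&(q[:,0]<.66)&(q[:,0]>.41)&(q[:,2]>.008)&(q[:,2]<.035)]
print('tongs',len(s),cv2.minAreaRect((s[:,:2]*1000).astype(np.float32)))
cv2.imwrite('pics/x.png',im)
E
```

```text
t 34.0 at [0.5826 0.1877 0.1866] [-3.1388e+00  1.1000e-03  1.5698e+00] | cm [ 16.71 -13.29  -3.33] rv [-3.00e-03 -1.00e-03 -1.44e+00] w 0.0881 g 0.0 F [ 0.77 -1.15  0.55]
0.08 0.092 3998 [582.4 188.3] 28.0 mean [582.6 189.5  84.8]
0.088 0.105 3260 [697.6 257.5] 21.1 mean [696.2 257.9  94.9]
tongs 683 ((566.560546875, 315.91412353515625), (9.026498794555664, 132.83804321289062), 77.24138641357422)
```

Call:
{"api": "move_arm", "payload": {
  "commands": [5,-3,0,0,0,0,1,9,-6,0,0,0,-0.1,1,13,-9,0,0,0,-0.25,1,16.7,-12,0,0,0,-0.4,1,16.7,-13.3,0,0,0,-0.55,1]
}}

```text
clock: 34.55
eef_pos: [0.4476, 0.358, 0.1862]
tool_rot: [-3.138, -0.001, 2.129]
ft_force: [0.0, 0.2, -0.1]
grip_width: 0.0879
grip_force: 0.0
```

Call:
{"api": "move_arm", "payload": {
  "commands": [0,0,0,0,0,-0.15,1,0,0,0,0,0,-0.3,1,0,0,0,0,0,-0.45,1,0,0,0,0,0,-0.6,1,0,0,0,0,0,-0.75,1]
}}

```text
clock: 35.05
eef_pos: [0.4499, 0.3545, 0.186]
tool_rot: [-3.138, -0.002, 2.876]
ft_force: [-0.3, 0.2, 0.4]
grip_width: 0.088
grip_force: 0.0
```

Call:
{"api": "move_arm", "payload": {
  "commands": [0,0,0,0,0,-0.14,1,0,0,0,0,0,-0.14,1,0,0,0,0,0,-0.14,1,0,0,0,0,0,-0.14,1]
}}

```text
clock: 35.45
eef_pos: [0.4506, 0.3549, 0.1875]
tool_rot: [-3.14, -0.001, 3.007]
ft_force: [-0.0, 0.3, -0.1]
grip_width: 0.0883
grip_force: 0.0
```

```bash
python3 go.py .4495 .3549 .10 3.012;  python3 - <<'E'
from h import *
im,d=save('wrist','w27'); P=cloud(d,*cam('wrist'))
q=P.reshape(-1,3)
s=q[(abs(q[:,1]-.35)<.06)&(q[:,0]<.66)&(q[:,0]>.41)&(q[:,2]>.008)&(q[:,2]<.035)]
for x in np.arange(.42,.56,.01):
    t=s[abs(s[:,0]-x)<.004]
    if len(t): print(x.round(3),len(t),t[:,1].min().round(4),t[:,1].max().round(4),((t[:,1].min()+t[:,1].max())/2).round(4))
print(s.min(0))
E
```

```text
t 35.45 at [0.4506 0.3549 0.1875] [-3.1403e+00 -8.0000e-04  3.0075e+00] | cm [ 0.11 -0.    8.75] rv [-0.001 -0.001 -0.005] w 0.0883 g 0.0 F [-0.    0.28 -0.11]
0.43 62 0.3627 0.3709 0.3668
0.44 50 0.3566 0.3725 0.3645
0.45 39 0.3524 0.3727 0.3625
0.46 44 0.348 0.3728 0.3604
0.47 38 0.3447 0.3725 0.3586
0.48 35 0.3412 0.3723 0.3568
0.49 34 0.3378 0.3719 0.3549
0.5 33 0.3344 0.3708 0.3526
0.51 34 0.3308 0.3709 0.3508
0.52 31 0.3273 0.3705 0.3489
0.53 33 0.3236 0.3695 0.3466
0.54 29 0.3199 0.3693 0.3446
0.55 32 0.3177 0.3684 0.343
0.56 27 0.3138 0.368 0.3409
[0.42794153 0.30746535 0.00817426]
```

View pics/w27.png

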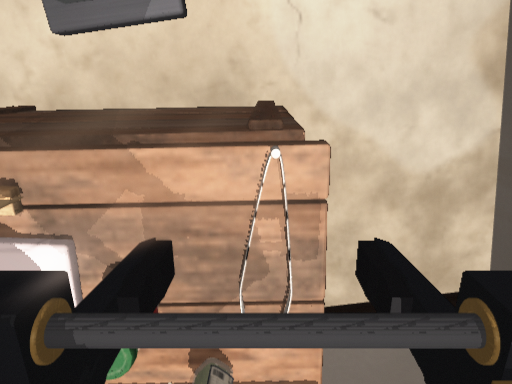

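```bash
python3 - <<'E'
from h import *
T=np.load('pics/top0.npz'); P=cloud(T['d'],T['K'],T['R'],T['t'])
q=P[155:248,112:156].reshape(-1,3); s=q[(q[:,2]>.006)&(q[:,2]<.04)]
M=[]
for x in np.arange(.43,.65,.015):
    t=s[abs(s[:,0]-x)<.008]
    if len(t): M.append((x,(t[:,1].min()+t[:,1].max())/2)); print(x.round(3),len(t),t[:,1].min().round(4),t[:,1].max().round(4),M[-1][1].round(4))
M=np.array(M); print(np.degrees(np.arctan(np.polyfit(M[:,0],M[:,1],1)[0])), s.min(0),s.max(0))
E
```

```text
0.43 8 0.3632 0.3702 0.3667
0.445 26 0.3555 0.3728 0.3642
0.46 23 0.3509 0.3732 0.3621
0.475 24 0.3426 0.3731 0.3578
0.49 19 0.3392 0.3741 0.3567
0.505 22 0.3339 0.3723 0.3531
0.52 20 0.3284 0.3715 0.35
0.535 23 0.3224 0.371 0.3467
0.55 21 0.3178 0.371 0.3444
0.565 21 0.3136 0.3691 0.3413
0.58 23 0.31 0.3858 0.3479
0.595 22 0.3083 0.3663 0.3373
0.61 25 0.3072 0.3623 0.3348
0.625 32 0.304 0.3585 0.3312
0.64 18 0.304 0.3532 0.3286
-9.970760044602418 [0.43332211 0.3040084  0.00602335] [0.64507306 0.38575449 0.02728701]
```

```bash
python3 go.py .4424 .3646 .005 2.953
```

```text
t 35.5 at [0.4508 0.355  0.1878] [-3.1406e+00 -5.0000e-04  3.0079e+00] | cm [ 0.95  0.86 18.28] rv [-0.001 -0.     0.055] w 0.0884 g 0.0 F [0.43 0.3  0.65]
```

Call:
{"api": "move_arm", "payload": {
  "commands": [0.95,0.86,4,0,0,0.055,0.5,0.95,0.86,8,0,0,0.055,0.3,0.95,0.86,12,0,0,0.055,0.1,0.95,0.86,15,0,0,0.055,0,0.95,0.86,16,0,0,0.055,0]
}}

```text
clock: 36.0
eef_pos: [0.4402, 0.363, 0.0246]
tool_rot: [-3.136, -0.004, 2.954]
ft_force: [-0.5, -0.4, 1.0]
grip_width: 0.0502
grip_force: 0.0
```

Call:
{"api": "move_arm", "payload": {
  "commands": [0,0,0,0,0,0,0,0,0,0,0,0,0,0,0,0,0,0,0,0,0,0,0,0,0,0,0,0]
}}

```text
clock: 36.4
eef_pos: [0.4442, 0.3659, 0.0305]
tool_rot: [3.139, 0.003, 2.955]
ft_force: [0.1, 0.2, 1.5]
grip_width: 0.0442
grip_force: 0.0
```

```bash
python3 go.py .4424 .3646 .005 2.953; python3 - <<'E'
from h import *
im,d=save('wrist','w28')
E
```

```text
t 36.4 at [0.4442 0.3659 0.0305] [3.1391e+00 2.8000e-03 2.9546e+00] | cm [ 0.16 -0.17  2.55] rv [0.003 0.003 0.002] w 0.0442 g 0.0 F [0.07 0.18 1.45]
```

View pics/w28.png

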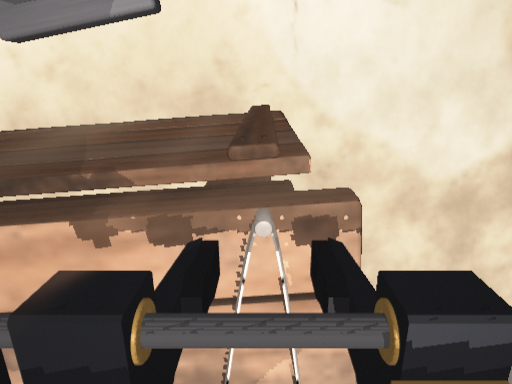

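Call:
{"api": "move_arm", "payload": {
  "commands": [0.1,0,0.8,0,0.002,0,0,0.1,0,1.6,0,0.002,0,0,0.1,0,2.2,0,0.002,0,0,0.1,0,2.45,0,0.002,0,0,0.1,0,2.45,0,0.002,0,0]
}}

```text
clock: 36.95
eef_pos: [0.4412, 0.3646, 0.0029]
tool_rot: [-3.14, -0.003, 2.955]
ft_force: [-0.3, -0.5, 0.6]
grip_width: 0.044
grip_force: 0.0
```

Call:
{"api": "move_arm", "payload": {
  "commands": [0,0,0,0,0,0,-0.3,0,0,0,0,0,0,-0.5,0,0,0,0,0,0,-1,0,0,0,0,0,0,-1,0,0,0,0,0,0,-1],
  "newtons": 10
}}

```text
clock: 37.45
eef_pos: [0.4421, 0.3653, 0.0042]
tool_rot: [3.141, -0.001, 2.955]
ft_force: [0.3, -0.3, 0.9]
grip_width: 0.0175
grip_force: 9.7
```

Call:
{"api": "move_arm", "payload": {
  "commands": [0,0,0,0,0,0,-1,0,0,0,0,0,0,-1,0,0,0,0,0,0,-1],
  "newtons": 55
}}

```text
clock: 37.75
eef_pos: [0.4421, 0.3653, 0.0042]
tool_rot: [3.141, -0.001, 2.955]
ft_force: [0.4, -0.8, 1.3]
grip_width: 0.0155
grip_force: 53.5
```

```bash
python3 go.py .4424 .3646 .005 2.953
```

```text
t 37.75 at [0.4421 0.3653 0.0042] [ 3.1413e+00 -1.2000e-03  2.9548e+00] | cm [-0.04 -0.06 -0.08] rv [ 0.    -0.001  0.002] w 0.0155 g 53.5 F [ 0.41 -0.75  1.34]
```

Gripped. Lift slowly.

Call:
{"api": "move_arm", "payload": {
  "commands": [0,0,-1,0,0,0,-1,0,0,-2.5,0,0,0,-1,0,0,-4.5,0,0,0,-1,0,0,-7,0,0,0,-1,0,0,-10,0,0,0,-1]
}}

```text
clock: 38.25
eef_pos: [0.4412, 0.3646, 0.105]
tool_rot: [-3.14, -0.003, 2.955]
ft_force: [0.1, 0.0, -1.9]
grip_width: 0.0156
grip_force: 53.7
```

```bash
cat > tg.py <<'E'
from h import *
import sys
# tongs midline from top (and side) clouds: search near z0
x,y,z=map(float,sys.argv[1:4])
for n in('top','side'):
    im,d=save(n,'tg_'+n); P=cloud(d,*cam(n)); q=P.reshape(-1,3)
    s=q[(abs(q[:,0]-x)<.14)&(abs(q[:,1]-y)<.07)&(q[:,2]>z-.07)&(q[:,2]<z+.04)]
    for xx in np.arange(x-.1,x+.13,.02):
        t=s[abs(s[:,0]-xx)<.005]
        if len(t): print(n,xx.round(3),len(t),'y',t[:,1].min().round(3),t[:,1].max().round(3),'z',np.median(t[:,2]).round(3))
E
python3 go.py .4424 .3646 .10 2.953; python3 tg.py .533 .347 .115
```

```text
t 38.25 at [0.4412 0.3646 0.105 ] [-3.1402e+00 -2.9000e-03  2.9547e+00] | cm [-0.12  0.03  0.5 ] rv [-0.001 -0.003  0.002] w 0.0156 g 53.7 F [ 0.13  0.05 -1.89]
top 0.433 8 y 0.344 0.348 z 0.118
top 0.453 1 y 0.342 0.342 z 0.117
top 0.473 2 y 0.343 0.345 z 0.107
top 0.493 24 y 0.337 0.372 z 0.11
top 0.513 21 y 0.331 0.371 z 0.109
top 0.533 19 y 0.324 0.371 z 0.108
top 0.553 20 y 0.318 0.37 z 0.108
top 0.573 19 y 0.31 0.367 z 0.11
top 0.593 20 y 0.307 0.366 z 0.109
top 0.613 26 y 0.306 0.36 z 0.107
top 0.633 32 y 0.303 0.354 z 0.107
side 0.493 10 y 0.337 0.341 z 0.12
side 0.513 50 y 0.33 0.373 z 0.117
side 0.533 50 y 0.323 0.372 z 0.118
side 0.553 44 y 0.317 0.37 z 0.118
side 0.573 45 y 0.311 0.368 z 0.119
side 0.593 50 y 0.308 0.368 z 0.119
side 0.613 60 y 0.307 0.362 z 0.119
side 0.633 63 y 0.304 0.355 z 0.12
```

Call:
{"api": "move_arm", "payload": {
  "commands": [0,0,-3,0,0,0,-1,0,0,-7,0,0,0,-1,0,0,-11,0,0,0,-1,0,0,-15,0,0,0,-1,0,0,-18,0,0,0,-1]
}}

```text
clock: 38.85
eef_pos: [0.4424, 0.3652, 0.2863]
tool_rot: [3.14, -0.0, 2.955]
ft_force: [-0.0, -0.0, -0.8]
grip_width: 0.0157
grip_force: 53.7
```

Call:
{"api": "move_arm", "payload": {
  "commands": [0,0,-3,0,0,0,-1,0,0,-5,0,0,0,-1,0,0,-5.5,0,0,0,-1,0,0,-5.5,0,0,0,-1]
}}

```text
clock: 39.25
eef_pos: [0.4424, 0.3651, 0.3391]
tool_rot: [3.141, -0.001, 2.955]
ft_force: [0.2, -0.3, -1.9]
grip_width: 0.0156
grip_force: 53.7
```

```bash
python3 go.py .4475 -.0608 .335 2.970
```

```text
t 39.25 at [0.4424 0.3651 0.3391] [ 3.1411e+00 -1.2000e-03  2.9548e+00] | cm [ -8.41 -41.76   0.38] rv [ 0.    -0.001 -0.015] w 0.0156 g 53.7 F [ 0.17 -0.3  -1.91]
```

Call:
{"api": "move_arm", "payload": {
  "commands": [-0.3,-1.5,0,0,0,0,-1,-0.8,-4,0,0,0,0,-1,-1.5,-7.5,0,0,0,0,-1,-2.2,-11,0,0,0,0,-1,-2.9,-14.5,0,0,0,0,-1]
}}

```text
clock: 39.75
eef_pos: [0.4426, 0.2147, 0.3364]
tool_rot: [-3.139, -0.005, 2.955]
ft_force: [1.0, 0.4, 0.0]
grip_width: 0.0158
grip_force: 53.7
```

Call:
{"api": "move_arm", "payload": {
  "commands": [-0.7,-3.5,0,0,0,0,-1,-1.4,-7,0,0,0,0,-1,-2.1,-10.5,0,0,0,0,-1,-2.8,-14,0,0,0,0,-1,-3.5,-17.5,0,0,0,0,-1]
}}

```text
clock: 40.25
eef_pos: [0.444, 0.0365, 0.3366]
tool_rot: [-3.14, -0.005, 2.955]
ft_force: [0.3, -0.3, -1.0]
grip_width: 0.0156
grip_force: 53.7
```

```bash
python3 go.py .4449 -.0756 .335 2.970
```

```text
t 40.25 at [0.444  0.0365 0.3366] [-3.1401 -0.0052  2.9546] | cm [ -2.17 -11.     0.16] rv [-0.001 -0.005 -0.015] w 0.0156 g 53.7 F [ 0.32 -0.35 -0.97]
```

Call:
{"api": "move_arm", "payload": {
  "commands": [-0.7,-3.5,0,0,0,-0.005,-1,-1.4,-7,0,0,0,-0.01,-1,-1.9,-9.5,0,0,0,-0.015,-1,-2.1,-10.7,0,0,0,-0.015,-1,-2.1,-10.7,0,0,0,-0.015,-1]
}}

```text
clock: 40.75
eef_pos: [0.4455, -0.0715, 0.3373]
tool_rot: [-3.141, -0.005, 2.967]
ft_force: [-0.7, 0.3, -1.2]
grip_width: 0.0156
grip_force: 53.7
```

Call:
{"api": "move_arm", "payload": {
  "commands": [0,0,0,0,0,0,-1,0,0,3,0,0,0,-1,0,0,7,0,0,0,-1,0,0,11,0,0,0,-1,0,0,15,0,0,0,-1]
}}

```text
clock: 41.25
eef_pos: [0.4463, -0.0687, 0.1876]
tool_rot: [3.141, -0.001, 2.972]
ft_force: [0.6, -0.4, -0.9]
grip_width: 0.0158
grip_force: 53.7
```

```bash
python3 go.py .4449 -.0756 .05 2.970
```

```text
t 41.25 at [ 0.4463 -0.0687  0.1876] [ 3.1413e+00 -8.0000e-04  2.9719e+00] | cm [ 1.000e-02 -7.000e-01  1.376e+01] rv [ 0.    -0.001  0.002] w 0.0158 g 53.7 F [ 0.55 -0.36 -0.88]
```

Call:
{"api": "move_arm", "payload": {
  "commands": [0,-0.7,3,0,0,0,-1,0,-0.7,7,0,0,0,-1,0,-0.7,11,0,0,0,-1,0,-0.7,13,0,0,0,-1,0,-0.7,13.5,0,0,0,-1]
}}

```text
clock: 41.75
eef_pos: [0.4421, -0.0752, 0.0509]
tool_rot: [3.141, -0.008, 2.972]
ft_force: [1.0, -0.1, -0.9]
grip_width: 0.0156
grip_force: 53.7
```

Call:
{"api": "move_arm", "payload": {
  "commands": [0,0,0,0,0,0,-1,0,0,0,0,0,0,-1,0,0,0,0,0,0,-1]
}}

```text
clock: 42.05
eef_pos: [0.4466, -0.0772, 0.0557]
tool_rot: [-3.141, 0.002, 2.97]
ft_force: [-0.0, 0.3, -0.4]
grip_width: 0.0153
grip_force: 53.7
```

```bash
python3 go.py .4475 -.0608 .02 2.970; cat > tg2.py <<'E'
from h import *
import sys
z0,z1=map(float,sys.argv[1:3])
im,d=save('top','tg2'); P=cloud(d,*cam('top')); q=P.reshape(-1,3)
c=np.array([.5646,.0563]); a=np.radians(-9.8); X=np.array([np.cos(a),np.sin(a)]); Y=np.array([-np.sin(a),np.cos(a)])
b=np.c_[(q[:,:2]-c)@X,(q[:,:2]-c)@Y]
m=(b[:,0]>-.12)&(b[:,0]<.13)&(b[:,1]>-.21)&(b[:,1]<-.085)&(q[:,2]>z0)&(q[:,2]<z1); s=b[m]
print('x range',s.min(0),s.max(0)); M=[]
for x in np.arange(-.1,.12,.02):
    t=s[abs(s[:,0]-x)<.006]
    if len(t): M.append([x,(t[:,1].min()+t[:,1].max())/2]); print(x.round(2),len(t),t[:,1].min().round(4),t[:,1].max().round(4),M[-1][1].round(4))
E
python3 tg2.py .045 .08
```

```text
t 42.05 at [ 0.4466 -0.0772  0.0557] [-3.1413e+00  1.8000e-03  2.9703e+00] | cm [0.2  1.64 3.56] rv [-0.     0.002  0.   ] w 0.0153 g 53.7 F [-0.    0.3  -0.36]
x range [ 0.01446555 -0.17992689] [ 0.10688906 -0.12261717]
0.02 8 -0.1756 -0.1262 -0.1509
0.04 9 -0.1783 -0.1235 -0.1509
0.06 10 -0.1793 -0.1226 -0.1509
0.08 10 -0.1764 -0.1249 -0.1507
0.1 7 -0.1747 -0.1286 -0.1517
```

Call:
{"api": "move_arm", "payload": {
  "commands": [0,0.4,0.5,0,0,0,-1,0,0.8,1.5,0,0,0,-1,0,1.2,2.5,0,0,0,-1,0,1.5,3.2,0,0,0,-1,0,1.65,3.5,0,0,0,-1]
}}

```text
clock: 42.6
eef_pos: [0.4465, -0.0603, 0.0173]
tool_rot: [-3.141, -0.004, 2.97]
ft_force: [0.0, 0.3, -0.7]
grip_width: 0.0157
grip_force: 53.7
```

Call:
{"api": "move_arm", "payload": {
  "commands": [0,0,0,0,0,0,-1,0,0,0,0,0,0,-1,0,0,0,0,0,0,-1]
}}

```text
clock: 42.9
eef_pos: [0.4481, -0.061, 0.0192]
tool_rot: [-3.141, -0.001, 2.97]
ft_force: [-0.1, -0.0, -0.9]
grip_width: 0.0157
grip_force: 53.7
```

```bash
python3 go.py .4475 -.0608 .0045 2.970;python3 tg2.py .018 .05
```

```text
t 42.9 at [ 0.4481 -0.061   0.0192] [-3.1414e+00 -1.0000e-03  2.9697e+00] | cm [0.06 0.01 1.47] rv [-0.    -0.001 -0.   ] w 0.0157 g 53.7 F [-0.12 -0.02 -0.91]
x range [ 0.01174797 -0.16351973] [ 0.10343324 -0.10699   ]
0.02 8 -0.1604 -0.1095 -0.1349
0.04 6 -0.1631 -0.1073 -0.1352
0.06 7 -0.1635 -0.107 -0.1353
0.08 7 -0.1618 -0.1101 -0.1359
0.1 8 -0.1594 -0.1124 -0.1359
```

Good. Lower and release.

Call:
{"api": "move_arm", "payload": {
  "commands": [0.05,0.05,0.4,0,0,0,-1,0.05,0.05,0.9,0,0,0,-1,0.05,0.05,1.3,0,0,0,-1,0.05,0.05,1.45,0,0,0,-1,0.05,0.05,1.45,0,0,0,-1]
}}

```text
clock: 43.45
eef_pos: [0.4471, -0.0603, 0.0042]
tool_rot: [-3.141, -0.002, 2.97]
ft_force: [-0.8, -0.3, 0.0]
grip_width: 0.0156
grip_force: 53.7
```

Call:
{"api": "move_arm", "payload": {
  "commands": [0,0,0,0,0,0,-0.6,0,0,0,0,0,0,-0.4,0,0,0,0,0,0,-0.2,0,0,0,0,0,0,0,0,0,0,0,0,0,0]
}}

```text
clock: 43.95
eef_pos: [0.4473, -0.0603, 0.0044]
tool_rot: [-3.141, -0.002, 2.97]
ft_force: [-0.7, -0.7, -0.5]
grip_width: 0.0437
grip_force: 0.0
```

Call:
{"api": "move_arm", "payload": {
  "commands": [0,0,-2,0,0,0,0,0,0,-6,0,0,0,0,0,-5,-6,0,0,0,0,0,-10,-10,0,0,0,0,0,-15,-14,0,0,0,0]
}}

```text
clock: 44.45
eef_pos: [0.4244, -0.1871, 0.1272]
tool_rot: [3.141, -0.003, 2.971]
ft_force: [1.4, 0.2, -0.2]
grip_width: 0.044
grip_force: 0.0
```

Call:
{"api": "move_arm", "payload": {
  "commands": [0,-5,-2,0,0,0,0,0,-10,-4,0,0,0,0,0,-15,-6,0,0,0,0,0,-20,-8,0,0,0,0,0,-22,-8,0,0,0,0]
}}

```text
clock: 44.95
eef_pos: [0.3881, -0.407, 0.2097]
tool_rot: [-3.138, 0.002, 2.968]
ft_force: [1.1, -0.4, -0.0]
grip_width: 0.044
grip_force: 0.0
```

```bash
python3 tg2.py .008 .04; python3 cardtop.py; python3 - <<'E'
from h import *
T=np.load('pics/tcard.npz'); P=cloud(T['d'],T['K'],T['R'],T['t'])
rings(P,.587,.189,[(.08,.095)],.04); rings(P,.701,.258,[(.088,.105)],.03); rings(P,.4488,-.3204,[(.03,.07)],.05)
rings(P,.5645,.056,[(.19,.215),(.26,.3)],.06);rings(P,.5645,.056,[(.1,.115)],.065);plane(P,.5645,.056,.105,.03,.058)
im,d=save('side','sf'); cv2.imwrite('pics/sfc.png',cv2.resize(cv2.cvtColor(im,4)[110:350,170:360],None,fx=3,fy=2.5))
E
```

```text
x range [-0.10563771 -0.16318626] [ 0.10453868 -0.10619297]
-0.1 13 -0.1394 -0.1286 -0.134
-0.08 8 -0.1443 -0.1231 -0.1337
-0.06 9 -0.1475 -0.1203 -0.1339
-0.04 8 -0.1501 -0.1178 -0.134
-0.02 7 -0.1536 -0.1149 -0.1343
0.0 8 -0.1564 -0.112 -0.1342
0.02 7 -0.1592 -0.1095 -0.1344
0.04 8 -0.1618 -0.1066 -0.1342
0.06 8 -0.162 -0.107 -0.1345
0.08 5 -0.1601 -0.1101 -0.1351
0.1 7 -0.1586 -0.1121 -0.1353
slab ((564.0488891601562, 56.443626403808594), (150.06655883789062, 149.7071533203125), 80.47533416748047)
foot 150 ((448.4539489746094, 78.137939453125), (55.532623291015625, 27.551895141601562), 79.78360748291016)
0.08 0.095 376 [586.6 188.7] 28.2 mean [586.  188.6  85.5]
0.088 0.105 211 [701.2 258.5] 21.3 mean [701.  257.5  95.6]
0.03 0.07 414 [ 448.9 -320.6] 30.2 mean [ 448.1 -318.7   38.6]
0.19 0.215 864 [565.1  57.2] 44.6 mean [563.2  56.7 201. ]
0.26 0.3 170 [564.6  57.3] 14.7 mean [562.9  56.8 276.9]
0.1 0.115 716 [564.6  56.2] 59.7 mean [541.2  47.3 104.7]
plane slope [-0.28 -0.34] deg z0 0.1031 368
```

View pics/sfc.png

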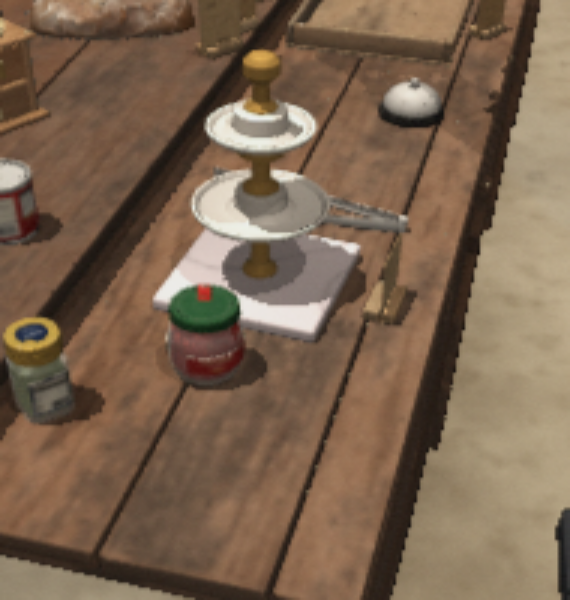

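Call:
{"api": "move_arm", "payload": {
  "commands": [0,0,0,0,0,0,0,0,0,0,0,0,0,0,0,0,0,0,0,0,0]
}}

```text
clock: 45.4
eef_pos: [0.3882, -0.4017, 0.2063]
tool_rot: [3.141, -0.003, 2.971]
ft_force: [0.3, 0.3, 0.7]
grip_width: 0.044
grip_force: 0.0
```

```bash
python3 -c "
from plant import arm
print(arm.finish_job())"
```

```text
the job is handed in; nothing more can be done
None
```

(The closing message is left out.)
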